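# Unclip and load the slow cooker, then set it to low

## Task

The slow cooker was carried here with its lid clipped down: flip both clips off the lid and leave them hanging open, lift the lid off and lay it the right way up on the worktop. Put every garlic bulb and lemon from the tray into the pot, then put the lid back so that it sits fully home inside the rim, still unclipped, and last turn the selector to the two-dot mark (low). Leave the mug, salt shaker, pepper mill and spice tin where they are.

Things in the scene. Friction and masses are not known exactly. Their poses are not given: they have to be found in the camera images.
- cooker: rectangular slow cooker, 155 x 235 mm housing (x, y) of brushed metal, white stoneware pot, black control console on its front (-x) face; does not move. Origin: centre of its underside at worktop height, x to the back, y to its left, z up. Outer size over the rim 165 x 245 mm, rim 103 mm high; the console reaches 150 mm in front of the origin, 96 mm wide, at most 81 mm high
- pot_floor (a point): centre of the pot's floor, 28 mm above the worktop, axes as the cooker; the cavity is 125 (x) x 205 (y) mm and 70 mm deep
- lid_seat (a point): centre of the ledge on top of the pot, 98 mm above the worktop, where the lid's origin lies when the lid is seated; axes as the cooker. A round bead along the rim rises 4.5 mm above the ledge and leaves a recess of 147 (x) x 227 (y) mm for the lid
- lid: loose metal lid, 0.35 kg: 141 (x) x 221 (y) x 6 mm flange with a raised middle to 18 mm and a round black knob in the centre, 34 mm diameter, between 24 and 46 mm above the flange's underside. Origin: centre of its underside, z up; it fits either way round
- lid_grip (a point): centre of the lid's knob, 35 mm above the lid's underside. Keep the wrist low over the cooker: a wall cabinet hangs beyond x = 0.60 m from 0.49 m up. There is free worktop for the lid to the right of the cooker, behind the tray
- clip_l (a joint): bale clip on the cooker's left end (+y of the cooker), rad: 0 clipped over the lid's edge, grows as its tab swings up, outward and down, stops hanging open at 2.55 (tab end 170 mm from the cooker's middle). Sprung over centre: held shut with 0.25 N m (about 5 N at the tab), the pull fades to nothing at 0.9 rad; past that it snaps open and stays
- clip_r (a joint): bale clip on the cooker's right end (-y of the cooker), rad: 0 clipped over the lid's edge, grows as its tab swings up, outward and down, stops hanging open at 2.55 (tab end 170 mm from the cooker's middle). Sprung over centre: held shut with 0.25 N m (about 5 N at the tab), the pull fades to nothing at 0.9 rad; past that it snaps open and stays
- clip_l_tab (a point): centre of the left clip's black grip tab: 44 (along the cooker's x) x 9 x 33 mm; clipped, it stands upright 54 mm above the hinge, 108 to 141 mm above the worktop, 127 mm from the cooker's middle. Axes turn with the clip: x along the hinge, z from the hinge to the tab's end
- clip_r_tab (a point): the same for the right clip
- clip_l_hinge (a point): left clip's hinge, fixed to the cooker 128 mm from its middle and 70 mm above the worktop; the hinge line runs along the cooker's x
- clip_r_hinge (a point): the same for the right clip
- selector (a joint): rotary selector on the cooker's console, rad: 0 at the small ring (off), 0.6 at one dot (warm), 1.2 at two dots (low), 1.8 at three dots (high); grows clockwise as seen looking at the panel. Detents draw it in at the four marks, 0.1 N m to leave one. It starts at the ring or at one dot
- selector_grip (a point): on the selector's shaft, 18 mm above the panel: middle of its black bar grip, 38 mm long, 10 mm thick, from 6 to 26 mm above the panel, on a 42 mm round skirt. Axes turn with it: x along the bar to its white pointer end, z along the shaft out of the panel. The panel leans 0.35 rad towards the robot from level
- tray: shallow metal tray, 86 (x) x 280 (y) x 14 mm, floor and walls 3 mm thick, does not move; origin: centre of its underside. The ingredients start in it
- mug: green and white mug, 93 mm high, in front of the sink; leave alone
- salt_shaker: glass salt shaker, 90 mm high, under the wall cabinet; leave alone
- pepper_mill: wooden pepper mill, 170 mm high, under the wall cabinet; leave alone
- spice_tin: round low spice tin with a gold lid, 62 mm diameter, 35 mm high; leave alone
- garlic_1: whole garlic bulb, 56 mm across and 56 mm high with the stem; origin: centre of its underside, z up the stem (it may tip over); may be absent
- garlic_2: whole garlic bulb, 56 mm across and 56 mm high with the stem; origin: centre of its underside, z up the stem (it may tip over); may be absent
- garlic_3: whole garlic bulb, 56 mm across and 56 mm high with the stem; origin: centre of its underside, z up the stem (it may tip over); may be absent
- lemon: lemon, 71 mm long (its x) x 53 x 51 mm; origin: 25 mm below its middle along its own z (it may roll); may be absent

How it is judged:
On the way, in this order (a step that is already met when the one before it is completed fails the run):
1. both clips are flipped open (value of joint each of clip_l, clip_r above 1.7 rad), for 0.2 s.
2. the lid lies the right way up on the worktop, let go (height (world z) of lid below 0.02 m and angle between lid's own z axis and vertical below 0.1 rad and linear speed of lid below 0.02 m/s and contact force between the fingers and lid below 0.2 N), for 0.2 s.
3. every ingredient is in the pot, let go (x of garlic_1 in the frame of cooker between -0.068 and 0.068 m and y of garlic_1 in the frame of cooker between -0.108 and 0.108 m and z of garlic_1 in the frame of cooker between 0.02 and 0.085 m and x of garlic_2 in the frame of cooker between -0.068 and 0.068 m and y of garlic_2 in the frame of cooker between -0.108 and 0.108 m and z of garlic_2 in the frame of cooker between 0.02 and 0.085 m and x of garlic_3 in the frame of cooker between -0.068 and 0.068 m and y of garlic_3 in the frame of cooker between -0.108 and 0.108 m and z of garlic_3 in the frame of cooker between 0.02 and 0.085 m and x of lemon in the frame of cooker between -0.068 and 0.068 m and y of lemon in the frame of cooker between -0.108 and 0.108 m and z of lemon in the frame of cooker between 0.02 and 0.085 m and contact force between the fingers and garlic_1 below 0.2 N and contact force between the fingers and garlic_2 below 0.2 N and contact force between the fingers and garlic_3 below 0.2 N and contact force between the fingers and lemon below 0.2 N), for 0.2 s.
4. the lid is seated on the pot and let go, the clips still open (all of step 1 and horizontal distance between lid and lid_seat below 0.008 m and z of lid in the frame of lid_seat between -0.003 and 0.0025 m and angle between lid's own z axis and vertical below 0.025 rad and angle between the x axis of lid and the x axis of cooker, either way round below 0.06 rad and contact force between the fingers and lid below 0.2 N), for 0.2 s.
5. the selector is at two dots (value of joint selector between 1.08 and 1.32 rad), for 0.2 s.
At the end, for the whole second after the job is handed in: Both clips hang open (over 1.7 rad), every ingredient present lies inside the pot, the lid is seated at rest on the ledge (within 8 mm and 0.06 rad, level and no more than 2.5 mm high), and the selector is within 0.12 rad of the two-dot mark (all of step 4 and all of step 5 and x of garlic_1 in the frame of cooker between -0.068 and 0.068 m and y of garlic_1 in the frame of cooker between -0.108 and 0.108 m and z of garlic_1 in the frame of cooker between 0.02 and 0.085 m and x of garlic_2 in the frame of cooker between -0.068 and 0.068 m and y of garlic_2 in the frame of cooker between -0.108 and 0.108 m and z of garlic_2 in the frame of cooker between 0.02 and 0.085 m and x of garlic_3 in the frame of cooker between -0.068 and 0.068 m and y of garlic_3 in the frame of cooker between -0.108 and 0.108 m and z of garlic_3 in the frame of cooker between 0.02 and 0.085 m and x of lemon in the frame of cooker between -0.068 and 0.068 m and y of lemon in the frame of cooker between -0.108 and 0.108 m and z of lemon in the frame of cooker between 0.02 and 0.085 m and linear speed of lid below 0.02 m/s); the robot touches nothing.
It fails at once if the mug is moved more than 3 cm or tipped (distance of mug from where it was at the start of the episode above 0.03 m or angle between mug's own z axis and vertical above 0.5 rad).
It fails at once if the salt shaker is moved more than 3 cm or tipped (distance of salt_shaker from where it was at the start of the episode above 0.03 m or angle between salt_shaker's own z axis and vertical above 0.5 rad).
It fails at once if the pepper mill is moved more than 3 cm or tipped (distance of pepper_mill from where it was at the start of the episode above 0.03 m or angle between pepper_mill's own z axis and vertical above 0.5 rad).
It fails at once if the spice tin is moved more than 3 cm or tipped (distance of spice_tin from where it was at the start of the episode above 0.03 m or angle between spice_tin's own z axis and vertical above 0.5 rad).
Of garlic_1, garlic_2, garlic_3, lemon only 2 to 3 are there at a start; the rules pass over those that are not, and their reading is None.
At some moment in a run one of garlic_1, garlic_2, garlic_3, lemon may be knocked a few centimetres aside while the robot is not near it.
Once in a run the grip may slacken for a moment while it holds something.
It also fails if it takes over 208 s, if anything falls off the work surface, if the arm or the gripper's body presses on something with over 40 N, if the wrist force passes 120 N, or if a joint passes its speed limit or range.

## Robot

A 7-joint arm with a two-finger parallel gripper is mounted at the origin on a cart in front of the work surface, level with it; the furniture and walls round the work are solid. World frame = base frame: x ahead of the robot, y to its left, z up, the work surface at z = 0. Lengths are in m, angles in rad, forces in N, time in s.
With the tool pointing down it reaches from about 0.425 to 0.875 m from the base axis. Payload 8.4 kg.
Tool frame: the origin (TCP) lies between the finger pads; the fingertips stand 14 mm ahead of it and the grasp point (between the pads) lies 5 mm behind it (manip.nose_length is the distance from the TCP to the fingertips, in m); x points along the fingers, y is the direction in which the jaws open and shut, and the axes are right-handed (so a half turn about x gives the same grasp; the last joint's range is limited). The gripper opens to 87 mm and grips with 3 to 60 N. Pads are 19 mm wide; open, the fingers measure 117 mm over their backs; the gripper's body (75 mm by 190 mm) begins 51 mm behind the grasp point.
Start: joints at [-1.365, 0.333, 0.04, 1.465, -0.013, 1.343, -0.059], TCP at [0.195, 0.62, 0.237] pointing down, gripper open.
Joint ranges: [-2.58, 2.58], [-0.38, 2.09], [-1.3, 1.39], [0.25, 2.4], [-1.5, 4.64], [0.08, 2.09], [-2.65, 2.65]. Speed limits (rad/s): [2.22, 2.22, 2.79, 2.79, 3.14, 3.14, 3.14].

## Interface

Orientations are given as a unit quaternion [x, y, z, w].
In Python, from bench import manip gives the robot as it stands.
- The arm moves only by the shell command python3 -m handwheel 'ROWS'. ROWS is JSON, a list that holds one entry, the list of rows, each a list of 7 numbers: the shift along the tool's x, y, z in m, then the turn, a rotation vector about the tool's x, y, z in degrees, then the closure in counts, from 0 (fully open) to 255 (shut). In form: [[[dx, dy, dz, wx, wy, wz, hand], ...]]. A call has 1 to 8 rows; each row is the pose to reach, as a shift and turn from the pose commanded when the call began, along the tool's axes at that moment; what a row does not reach only later rows make up. A row lasts 1/10 s, in which the tool goes at most 50 mm and 8.59 degrees, less where a joint would pass 70% of its speed; a pose out of reach is approached as far as the arm can. A call with a gripper value outside its range is refused whole. The fingers move at their own pace and stop on an object; the grip force is fixed at half the most. Time passes only in rows, so rows that repeat a pose let the fingers close. It gives the time, the measured TCP pose, the force and the opening at its end, in the units of the state.
- manip.get_state(): the state, without advancing time (a new reading comes with each control period).
- manip.read_camera(name): name is "side" or "top" or "wrist"; returns a dict with "frame" (400x640x3 uint8, red, green, blue), "camera_matrix" (3x3 intrinsics, pixels), "rvec" (rotation vector, rad) and "tvec" (3), from world to camera coordinates, as OpenCV has them. Camera axes: x right, y down, z forward; pixel columns grow to the right and rows downward; lengths in m; the calibration is good to about 2 mm. The wrist camera is an equidistant fisheye: a pixel r from the principal point sees the ray r / f radians off the axis. A picture is of the moment at which its call begins. There is no depth.
- manip.sign_off(): hands the job in, once; it reports no verdict.
The state is a dict: "clock": time; "joints": joint angles; "joint_velocities": joint speeds; "joint_efforts": joint torques, N m; "ee_pos": TCP position; "ee_rot": TCP orientation; "contact_force": force on the tool from outside, world axes, zero at the start; "ft_torque": the same for the moment, N m; "opening": finger opening in m.
Only numpy, scipy, OpenCV 4.12 (cv2) and the standard library are available. Lean on these libraries where they do the work, as an engineer would, in place of code of your own. Each camera call takes 0.05 s, during which the arm holds its last target.

## Working session

There is one attempt and no reset: what is moved stays moved. The work goes in short steps, Python scripts to look and compute and a shell command to move; the robot and the scene stay as the last step left them, time stands still between calls to the robot, and variables do not carry over. Pictures are saved under pics/ and viewed, and the job is handed in when it is done.

```bash
ls; mkdir -p pics
cat > h.py <<'E'
import numpy as np,cv2
from bench import manip
from scipy.spatial.transform import Rotation as R
def cam(n,save=None):
    c=manip.read_camera(n)
    if save: cv2.imwrite('pics/'+save+'.png',c['frame'][:,:,::-1])
    c['R']=R.from_rotvec(np.array(c['rvec']).ravel()).as_matrix();c['t']=np.array(c['tvec']).ravel();c['K']=np.array(c['camera_matrix']);c['n']=n
    c['C']=-c['R'].T@c['t'];return c
def ray(c,u,v):
    K=c['K'];x=(u-K[0,2])/K[0,0];y=(v-K[1,2])/K[1,1]
    if c['n']=='wrist':
        r=np.hypot(x,y);d=np.array([np.sin(r)*x/max(r,1e-9),np.sin(r)*y/max(r,1e-9),np.cos(r)])
    else: d=np.array([x,y,1.])
    d=c['R'].T@d;return c['C'],d/np.linalg.norm(d)
def onz(c,u,v,z):
    C,d=ray(c,u,v);return C+d*(z-C[2])/d[2]
def tri(c1,p1,c2,p2):
    a,d=ray(c1,*p1);b,e=ray(c2,*p2)
    A=np.stack([d,-e],1);s=np.linalg.lstsq(A,b-a,rcond=None)[0]
    P,Q=a+s[0]*d,b+s[1]*e;return (P+Q)/2,np.linalg.norm(P-Q)
def proj(c,P):
    q=c['R']@np.array(P,float)+c['t'];K=c['K']
    if c['n']=='wrist':
        th=np.arctan2(np.hypot(q[0],q[1]),q[2]);h=np.hypot(q[0],q[1]);x,y=th*q[0]/h,th*q[1]/h
    else: x,y=q[0]/q[2],q[1]/q[2]
    return np.array([K[0,0]*x+K[0,2],K[1,1]*y+K[1,2]])
def st():
    s=manip.get_state();r=R.from_quat(s['ee_rot']);m=r.as_matrix()
    print('t',round(s['clock'],2),'p',np.round(s['ee_pos'],4),'open',round(s['opening'],4),'F',np.round(s['contact_force'],1))
    print('axes x',np.round(m[:,0],3),'y',np.round(m[:,1],3),'z',np.round(m[:,2],3));return s,m
def to(P,M=None):
    "shift along tool axes and rotvec deg to reach world P, rot M"
    s=manip.get_state();m=R.from_quat(s['ee_rot']).as_matrix()
    d=m.T@(np.array(P)-s['ee_pos']);w=np.zeros(3)
    if M is not None: w=R.from_matrix(m.T@M).as_rotvec(degrees=True)
    return np.round(d,4),np.round(w,2)
E
python3 - <<'E'
from h import *
s,m=st();print(np.round(s['joints'],3))
for n in['side','top','wrist']:
    c=cam(n,n+'0');print(n,np.round(c['C'],3),c['K'].round(1).tolist(),np.round(c['R'],2).tolist())
E
```

```text
pics
t 0.0 p [0.1949 0.6196 0.2357] open 0.087 F [-0.5  0.2 -0.3]
axes x [-0.    -0.002 -1.   ] y [ 0.3    0.954 -0.002] z [ 0.954 -0.3    0.   ]
[-1.365  0.334  0.04   1.466 -0.013  1.343 -0.059]
side [0.46  1.04  0.772] [[410.0, 0.0, 317.5], [0.0, 410.0, 195.4], [0.0, 0.0, 1.0]] [[-0.99, -0.11, 0.02], [-0.08, 0.56, -0.82], [0.08, -0.82, -0.57]]
top [0.455 0.039 1.085] [[365.7, 0.0, 318.2], [0.0, 365.7, 201.1], [0.0, 0.0, 1.0]] [[-0.02, -1.0, -0.01], [-0.99, 0.02, -0.11], [0.11, 0.01, -0.99]]
wrist [0.123 0.642 0.384] [[309.7, 0.0, 315.4], [0.0, 309.7, 195.9], [0.0, 0.0, 1.0]] [[0.3, 0.95, -0.0], [0.92, -0.29, 0.28], [0.26, -0.09, -0.96]]
```

View pics/top0.png

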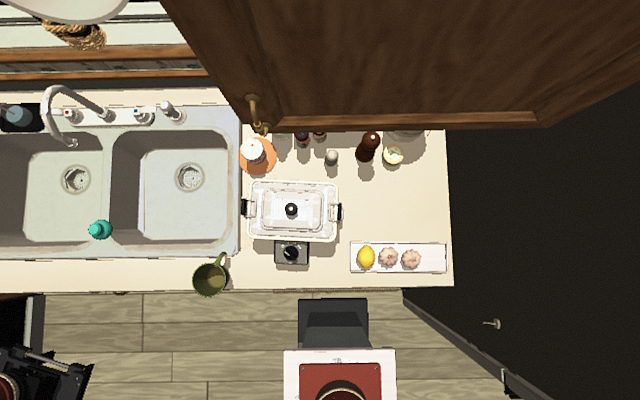

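View pics/side0.png

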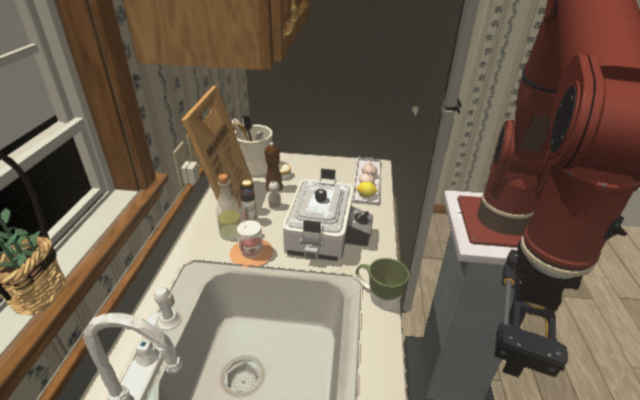

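View pics/wrist0.png

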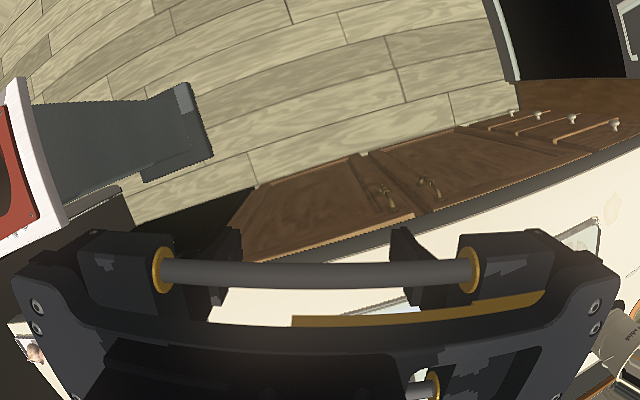

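Run:
```python
import cv2
a=cv2.imread('pics/top0.png')[120:310,180:460];cv2.imwrite('pics/top0z.png',cv2.resize(a,None,fx=2.85,fy=2.85,interpolation=cv2.INTER_CUBIC))
a=cv2.imread('pics/side0.png')[130:310,200:440];cv2.imwrite('pics/side0z.png',cv2.resize(a,None,fx=3.3,fy=3.3,interpolation=cv2.INTER_CUBIC))
```

```text
(no output)
```

View pics/top0z.png

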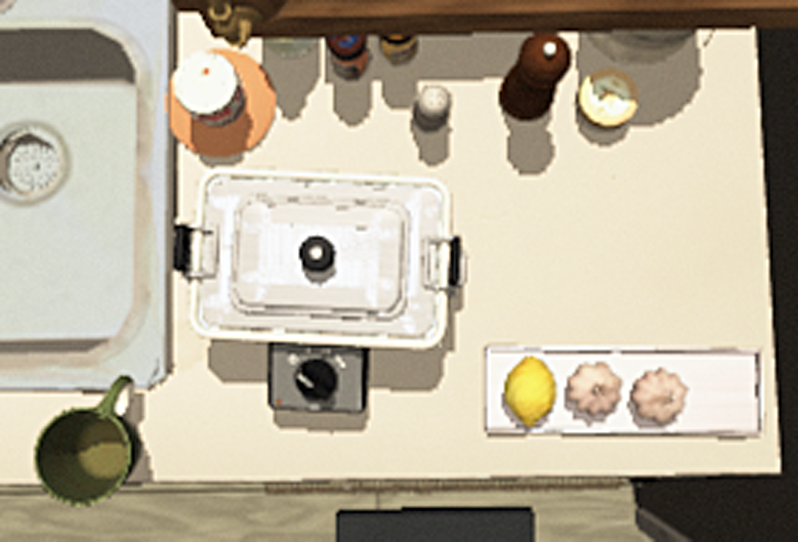

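View pics/side0z.png

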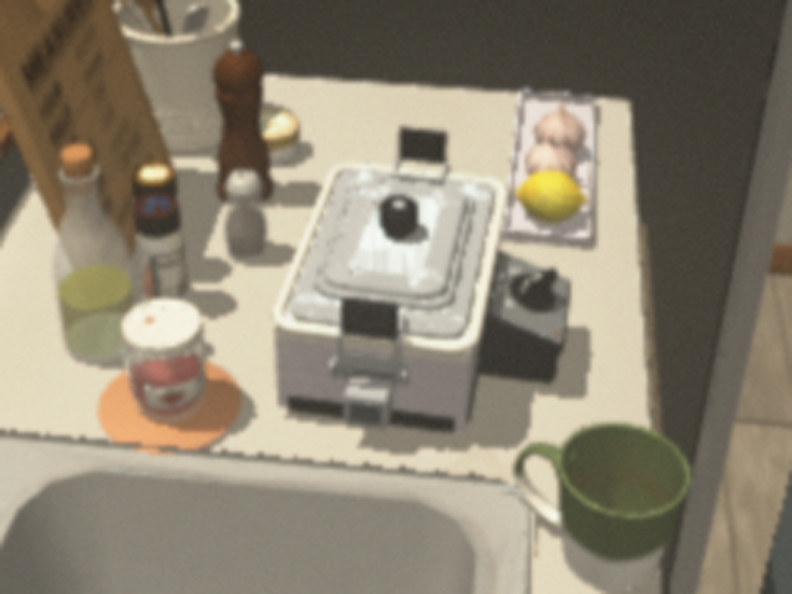

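```bash
cat >> h.py <<'E'
def blobs(c,lo,hi,roi,amin=8,hsv=True):
    x0,y0,x1,y1=roi;f=c['frame'][y0:y1,x0:x1]
    a=cv2.cvtColor(f,cv2.COLOR_RGB2HSV) if hsv else f
    m=cv2.inRange(a,np.array(lo),np.array(hi));n,l,s,ce=cv2.connectedComponentsWithStats(m)
    return [(round(ce[i][0]+x0,1),round(ce[i][1]+y0,1),int(s[i][4]),[int(k) for k in (s[i][0]+x0,s[i][1]+y0,s[i][2],s[i][3])]) for i in range(1,n) if s[i][4]>=amin]
E
python3 - <<'E'
from h import *
t=cam('top');s=cam('side')
print('top dark',blobs(t,[0,0,0],[180,255,70],(235,170,350,275)))
print('side dark',blobs(s,[0,0,0],[180,255,70],(280,160,380,260)))
for (lo,hi,nm) in [([18,120,100],[35,255,255],'yel'),([0,25,90],[17,140,255],'gar')]:
    print(nm,'top',blobs(t,lo,hi,(348,240,450,275)),'side',blobs(s,lo,hi,(345,155,390,210)))
# corners tray in top
z=lambda a,b:(180+a/2.85,120+b/2.85)
for q in [(486,347),(762,349),(764,435),(485,432)]: print('tray',onz(t,*z(*q),0.014).round(4))
for q in [(198,172),(452,183),(443,350),(188,335)]: print('rim',onz(t,*z(*q),0.100).round(4))
for q in [(270,345),(369,350),(366,410),(268,405)]: print('console',onz(t,*z(*q),0.07).round(4))
E
```

```text
top dark [(np.float64(241.0), np.float64(187.5), 16, [241, 180, 1, 16]), (np.float64(243.5), np.float64(206.4), 90, [241, 199, 7, 17]), (np.float64(290.8), np.float64(209.0), 95, [285, 203, 12, 12]), (np.float64(339.0), np.float64(211.5), 48, [338, 203, 3, 18]), (np.float64(274.6), np.float64(248.4), 31, [274, 240, 6, 23]), (np.float64(290.5), np.float64(241.0), 18, [282, 241, 18, 1]), (np.float64(307.1), np.float64(250.3), 46, [302, 242, 8, 22]), (np.float64(291.0), np.float64(253.0), 159, [284, 245, 14, 16])]
side dark [(np.float64(327.5), np.float64(173.5), 87, [322, 170, 12, 8]), (np.float64(320.6), np.float64(196.4), 70, [316, 192, 10, 10]), (np.float64(362.2), np.float64(218.5), 83, [355, 213, 13, 11]), (np.float64(311.9), np.float64(226.3), 132, [304, 221, 16, 11]), (np.float64(355.8), np.float64(236.5), 316, [345, 226, 25, 19]), (np.float64(295.3), np.float64(252.9), 43, [288, 251, 16, 5]), (np.float64(327.5), np.float64(257.2), 53, [319, 255, 18, 5])]
yel top [(np.float64(365.6), np.float64(256.5), 318, [357, 245, 18, 25])] side [(np.float64(366.5), np.float64(188.4), 210, [357, 182, 20, 14])]
gar top [(np.float64(416.3), np.float64(257.0), 600, [369, 242, 79, 33]), (np.float64(387.7), np.float64(258.2), 302, [378, 247, 20, 23]), (np.float64(357.6), np.float64(267.9), 52, [350, 258, 16, 15]), (np.float64(370.3), np.float64(266.9), 10, [368, 264, 6, 6])] side [(np.float64(368.8), np.float64(178.3), 605, [352, 157, 29, 48]), (np.float64(355.4), np.float64(180.0), 11, [354, 178, 3, 5])]
tray [ 0.4554 -0.0396  0.014 ]
tray [ 0.4485 -0.3196  0.014 ]
tray [ 0.3626 -0.3167  0.014 ]
tray [ 0.3701 -0.0363  0.014 ]
rim [0.6271 0.2382 0.1   ]
rim [ 0.6116 -0.0051  0.1   ]
rim [0.4533 0.007  0.1   ]
rim [0.4715 0.2471 0.1   ]
console [0.461  0.1736 0.07  ]
console [0.4545 0.0776 0.07  ]
console [0.3972 0.0814 0.07  ]
console [0.4035 0.1758 0.07  ]
```

Run:
```python
from h import *
t=cam('top');s=cam('side')
for nm,a,b in [('knob',(290.8,209),(320.6,196.4)),('tabL',(243.5,206.4),(311.9,226.3)),('tabR',(340,211.5),(327.5,173.5)),('lemon',(365.6,256.5),(366.5,188.4)),('sel',(291,253),(362.2,218.5))]:
    P,e=tri(t,a,s,b);print(nm,P.round(4),round(e,4))
for nm,q,h in [('garA',(388,258),.03),('garB',(411,258),.03),('lemon',(365.6,256.5),.028)]: print(nm,onz(t,*q,h).round(4))
z=lambda a,b:(180+a/2.85,120+b/2.85)
for nm,q,h in [('salt',z(433,95),.08),('pepper',z(547,50),.165),('tin',z(609,97),.033),('mug',z(85,455),.09)]: print(nm,onz(t,*q,h).round(3))
```

```text
knob [0.5443 0.1231 0.1303] 0.0016
tabL [0.5532 0.2486 0.1254] 0.0002
tabR [ 0.5365 -0.0059  0.1255] 0.0032
lemon [ 0.414  -0.0797  0.0343] 0.0019
sel [0.4271 0.1289 0.0706] 0.0008
garA [ 0.4076 -0.1437  0.03  ]
garB [ 0.4065 -0.2089  0.03  ]
lemon [ 0.4129 -0.0804  0.028 ]
salt [0.703 0.011 0.08 ]
pepper [ 0.721 -0.091  0.165]
tin [ 0.708 -0.171  0.033]
mug [0.361 0.346 0.09 ]
```

```bash
cat >> h.py <<'E'
CC=np.array([.5446,.122]);TH=-.0655
CX=np.array([np.cos(TH),np.sin(TH)]);CY=np.array([-np.sin(TH),np.cos(TH)])
def ck(x,y,z): return np.r_[CC+x*CX+y*CY,z]
def down(a):  # tool down, jaw (tool y) at angle a from world x
    y=np.array([np.cos(a),np.sin(a),0]);x=np.array([0,0,-1.]);return np.stack([x,y,np.cross(x,y)],1)
MY=down(np.pi/2+TH)
E
python3 - <<'E'
from h import *
st();print(to(ck(0,.095,.24),MY))
E
```

```text
t 0.35 p [0.195  0.6199 0.2363] open 0.0872 F [0.3 0.1 0.2]
axes x [-0. -0. -1.] y [ 0.3    0.954 -0.   ] z [ 0.954 -0.3    0.   ]
(array([-0.0035, -0.2778,  0.4604]), array([-13.71,  -0.  ,   0.02]))
```

```bash
python3 -m handwheel '[[[0,-0.278,0.46,-13.7,0,0,255],[0,-0.278,0.46,-13.7,0,0,255],[0,-0.278,0.46,-13.7,0,0,255],[0,-0.278,0.46,-13.7,0,0,255],[0,-0.278,0.46,-13.7,0,0,255],[0,-0.278,0.46,-13.7,0,0,255],[0,-0.278,0.46,-13.7,0,0,255],[0,-0.278,0.46,-13.7,0,0,255]]]'
python3 - <<'E'
from h import *
st();print(to(ck(0,.095,.24),MY))
E
```

```text
clock: 1.15
ee_pos: [0.4606, 0.3182, 0.2369]
ee_rot: [0.023, 0.707, -0.023, 0.707]
contact_force: [-0.1, 1.1, 0.1]
opening: 0.0312
t 1.15 p [0.4606 0.3182 0.2369] open 0.0312 F [-0.1  1.1  0.1]
axes x [ 0.     0.001 -1.   ] y [0.066 0.998 0.001] z [ 0.998 -0.066  0.   ]
(array([-0.0031, -0.0952,  0.0967]), array([-0.01,  0.02, -0.03]))
```

```bash
python3 -m handwheel '[[[0,-0.095,0.097,0,0,0,255],[0,-0.095,0.097,0,0,0,255],[0,-0.095,0.097,0,0,0,255],[0,-0.095,0.097,0,0,0,255],[0,-0.095,0.097,0,0,0,255]]]'
python3 - <<'E'
from h import *
st();print(to(ck(0,.095,.126),MY)); c=cam('wrist','w1');t=cam('top','t1')
for p in [ck(0,.127,.141),ck(0,0,.144)]: print(proj(c,p).round(1))
E
```

```text
clock: 1.65
ee_pos: [0.5503, 0.2182, 0.2364]
ee_rot: [0.024, 0.707, -0.024, 0.707]
contact_force: [-0.8, -0.1, -0.5]
opening: 0.0011
t 1.65 p [0.5503 0.2182 0.2364] open 0.0011 F [-0.8 -0.1 -0.5]
axes x [-0. -0. -1.] y [ 0.068  0.998 -0.   ] z [ 0.998 -0.068 -0.   ]
(array([ 0.1104, -0.0013,  0.0006]), array([-0.12, -0.02,  0.01]))
[353.5 203. ]
[203.6 204.2]
```

View pics/w1.png

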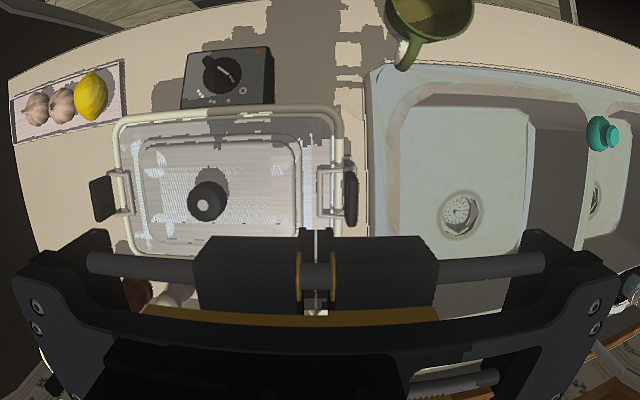

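View pics/t1.png

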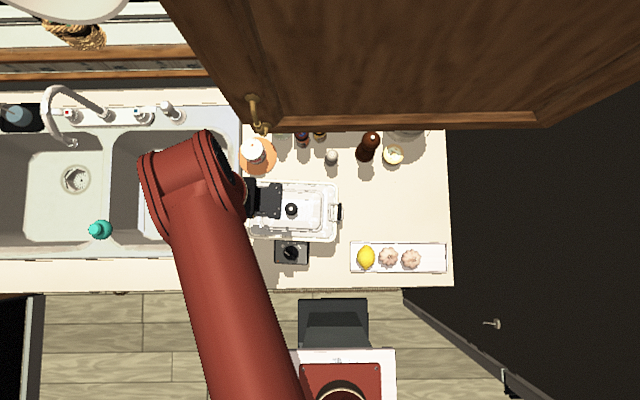

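```bash
python3 -m handwheel '[[[0.05,-0.001,0,0,0,0,255],[0.08,-0.001,0,0,0,0,255],[0.11,-0.001,0,0,0,0,255],[0.112,-0.001,0,0,0,0,255]]]'
python3 - <<'E'
from h import *
c=cam('wrist','w2');s=cam('side','s2');st()
im=cv2.imread('pics/s2.png')[130:310,200:440];cv2.imwrite('pics/s2z.png',cv2.resize(im,None,fx=3.3,fy=3.3))
E
```

```text
clock: 2.15
ee_pos: [0.549, 0.2194, 0.1248]
ee_rot: [0.023, 0.707, -0.022, 0.706]
contact_force: [-5.7, -3.7, 14.0]
opening: 0.0006
t 2.25 p [0.5489 0.2195 0.1251] open 0.0006 F [-3.  -1.3  4.9]
axes x [-0.001  0.001 -1.   ] y [0.063 0.998 0.001] z [ 0.998 -0.063 -0.001]
```

View pics/s2z.png

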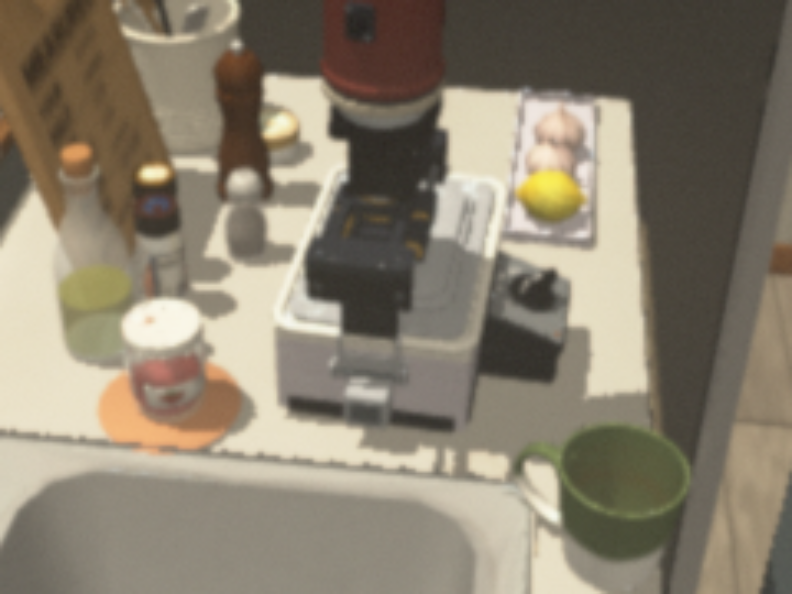

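View pics/w2.png

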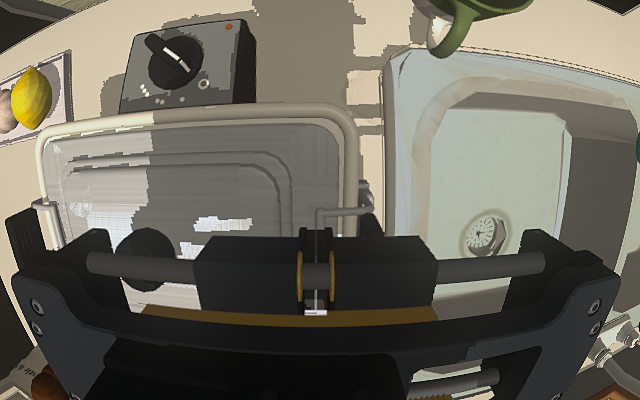

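```bash
python3 -m handwheel '[[[-0.006,0,0,0,0,0,255],[-0.006,0.02,0,0,0,0,255],[-0.006,0.035,0,0,0,0,255],[-0.003,0.05,0,0,0,0,255],[0.005,0.06,0,0,0,0,255],[0.014,0.068,0,0,0,0,255],[0.022,0.074,0,0,0,0,255],[0.03,0.08,0,0,0,0,255]]]'
python3 - <<'E'
from h import *
c=cam('wrist','w3');s=cam('side','s3');st()
im=cv2.imread('pics/s3.png')[130:310,200:440];cv2.imwrite('pics/s3z.png',cv2.resize(im,None,fx=3.3,fy=3.3))
E
```

```text
clock: 3.05
ee_pos: [0.555, 0.2989, 0.0938]
ee_rot: [0.023, 0.707, -0.023, 0.707]
contact_force: [-1.7, 2.7, 2.0]
opening: 0.0005
t 3.15 p [0.5549 0.2993 0.0932] open 0.0005 F [-0.8  4.6  1.8]
axes x [-0.     0.001 -1.   ] y [0.064 0.998 0.001] z [ 0.998 -0.064 -0.001]
```

View pics/s3z.png

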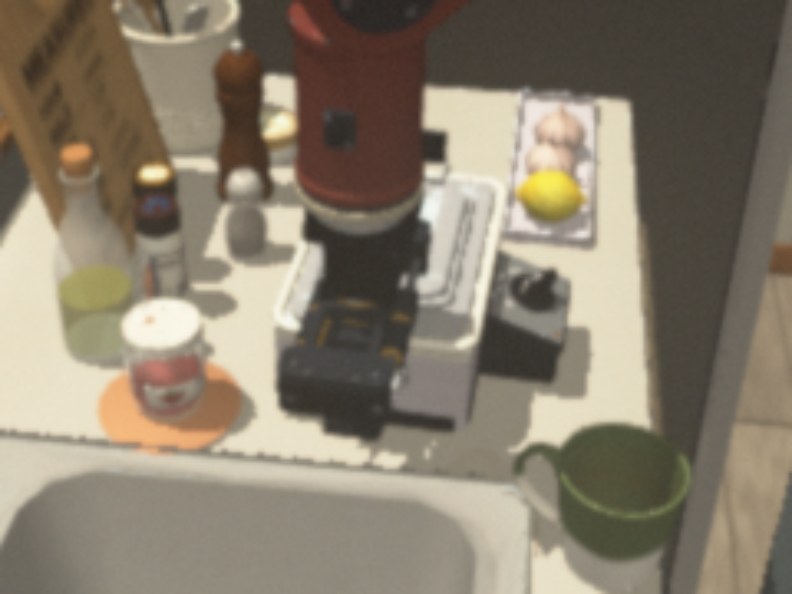

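```bash
python3 -m handwheel '[[[-0.05,0,0,0,0,0,255],[-0.1,0,0,0,0,0,255],[-0.12,-0.05,0,0,0,0,255],[-0.12,-0.1,0,0,0,0,255],[-0.12,-0.15,0,0,0,0,255],[-0.12,-0.2,0,0,0,0,255],[-0.12,-0.25,0,0,0,0,255],[-0.12,-0.27,0,0,0,0,255]]]'
python3 - <<'E'
from h import *
c=cam('wrist','w4');s=cam('side','s4');st();print(to(ck(0,-.092,.131),MY))
im=cv2.imread('pics/s4.png')[130:310,200:440];cv2.imwrite('pics/s4z.png',cv2.resize(im,None,fx=3.3,fy=3.3))
E
```

```text
clock: 3.95
ee_pos: [0.5367, 0.0221, 0.2145]
ee_rot: [0.025, 0.707, -0.026, 0.707]
contact_force: [-0.5, -0.2, 0.3]
opening: 0.0002
t 4.05 p [0.5371 0.0227 0.2145] open 0.0005 F [ 0.2 -0.4 -0.6]
axes x [-0.    -0.001 -1.   ] y [ 0.073  0.997 -0.001] z [ 0.997 -0.073  0.   ]
(array([0.0835, 0.0077, 0.0009]), array([-0.45,  0.  ,  0.07]))
```

View pics/s4z.png

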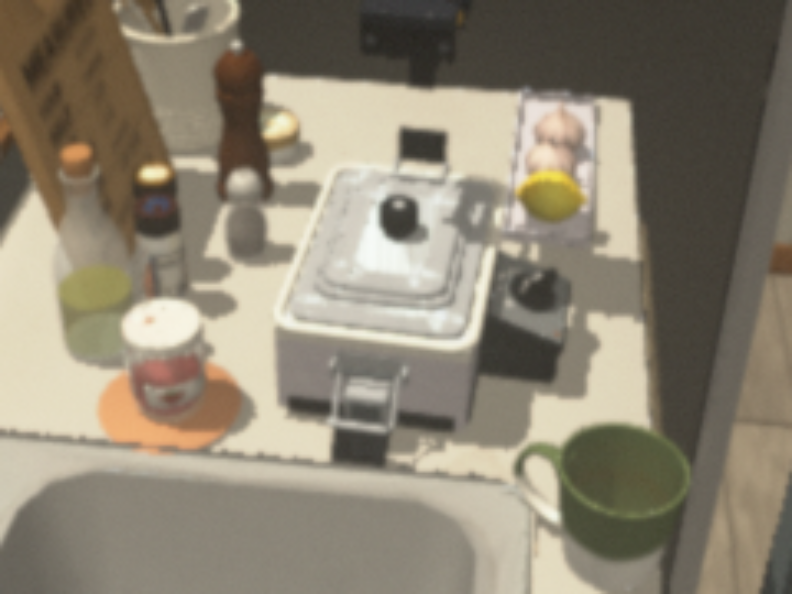

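View pics/w4.png

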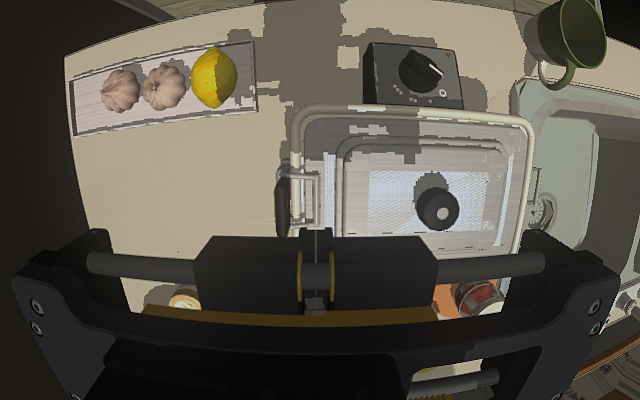

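```bash
python3 -m handwheel '[[[0.04,0.008,0,-0.4,0,0,255],[0.083,0.008,0,-0.4,0,0,255],[0.083,0.008,0,-0.4,0,0,255]]]'; python3 -m handwheel '[[[0,-0.02,0,0,0,0,255],[0,-0.035,0,0,0,0,255],[0.002,-0.05,0,0,0,0,255],[0.01,-0.06,0,0,0,0,255],[0.018,-0.068,0,0,0,0,255],[0.028,-0.076,0,0,0,0,255],[0.036,-0.084,0,0,0,0,255]]]';python3 -m handwheel '[[[-0.05,0,0,0,0,0,255],[-0.1,0,0,0,0,0,255],[-0.14,0,0,0,0,0,255],[-0.14,0.05,0,0,0,0,0],[-0.14,0.1,0,0,0,0,0],[-0.14,0.15,0,0,0,0,0],[-0.14,0.17,0,0,0,0,0]]]'
python3 - <<'E'
from h import *
c=cam('wrist','w5');s=cam('side','s5');st();print(to(ck(0,0,.138),MY))
im=cv2.imread('pics/s5.png')[130:310,200:440];cv2.imwrite('pics/s5z.png',cv2.resize(im,None,fx=3.3,fy=3.3))
E
```

```text
clock: 4.35
ee_pos: [0.5392, 0.0368, 0.1307]
ee_rot: [0.021, 0.706, -0.021, 0.707]
contact_force: [-0.8, 0.6, 1.0]
opening: 0.0005
clock: 5.05
ee_pos: [0.5345, -0.0521, 0.0966]
ee_rot: [0.021, 0.705, -0.023, 0.708]
contact_force: [1.0, -12.3, 10.8]
opening: 0.0005
clock: 5.75
ee_pos: [0.5422, 0.128, 0.2344]
ee_rot: [0.019, 0.707, -0.018, 0.706]
contact_force: [0.5, 0.1, 0.8]
opening: 0.0249
t 5.85 p [0.5424 0.1265 0.2342] open 0.0324 F [-0.2 -0.2 -0.3]
axes x [-0.002  0.    -1.   ] y [0.052 0.999 0.   ] z [ 0.999 -0.052 -0.002]
(array([ 0.0962, -0.0043,  0.0026]), array([ 0.75, -0.09, -0.01]))
```

View pics/w5.png

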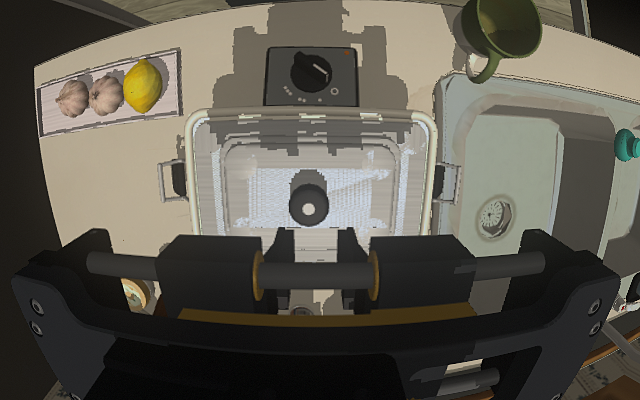

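View pics/s5z.png

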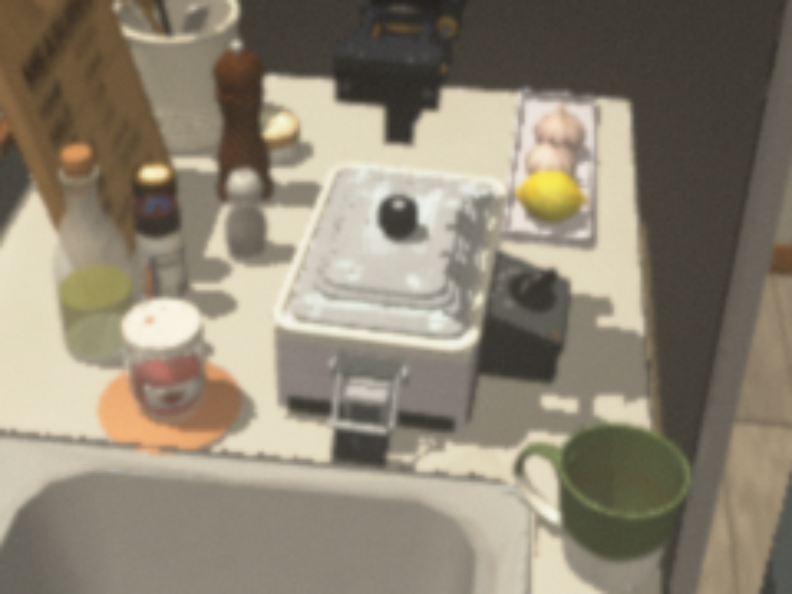

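Run:
```python
from h import *
c=cam('wrist');print(onz(c,309,208,.144), ck(0,0,0),proj(c,ck(0,0,.144)))
im=cv2.imread('pics/w5.png')[30:130,150:470];cv2.imwrite('pics/w5z.png',cv2.resize(im,None,fx=2.5,fy=2.5,interpolation=cv2.INTER_CUBIC))
```

```text
[0.54499816 0.12027919 0.144     ] [0.5446 0.122  0.    ] [311.08927101 207.42785734]
```

View pics/w5z.png

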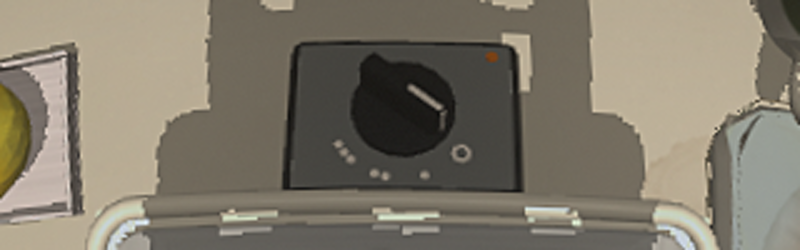

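```bash
python3 -m handwheel '[[[0.04,-0.005,0.003,0.7,0,0,0],[0.08,-0.005,0.003,0.7,0,0,0],[0.101,-0.005,0.003,0.7,0,0,0],[0.101,-0.005,0.003,0.7,0,0,0],[0.101,-0.005,0.003,0.7,0,0,255],[0.101,-0.005,0.003,0.7,0,0,255],[0.101,-0.005,0.003,0.7,0,0,255],[0.101,-0.005,0.003,0.7,0,0,255]]]'; python3 -m handwheel '[[[0,0,0,0,0,0,255],[0,0,0,0,0,0,255],[0,0,0,0,0,0,255],[0,0,0,0,0,0,255]]]'
python3 - <<'E'
from h import *
c=cam('wrist','w6');st()
E
```

```text
clock: 6.7
ee_pos: [0.5459, 0.1166, 0.1348]
ee_rot: [0.025, 0.707, -0.025, 0.707]
contact_force: [-0.3, -0.4, -0.2]
opening: 0.0517
clock: 7.1
ee_pos: [0.5464, 0.1188, 0.1349]
ee_rot: [0.025, 0.706, -0.024, 0.707]
contact_force: [2.1, 7.4, -1.4]
opening: 0.0337
t 7.15 p [0.5464 0.1188 0.1349] open 0.0337 F [ 2.8  6.8 -0.2]
axes x [ 0.002  0.002 -1.   ] y [0.069 0.998 0.002] z [ 0.998 -0.069  0.002]
```

View pics/w6.png

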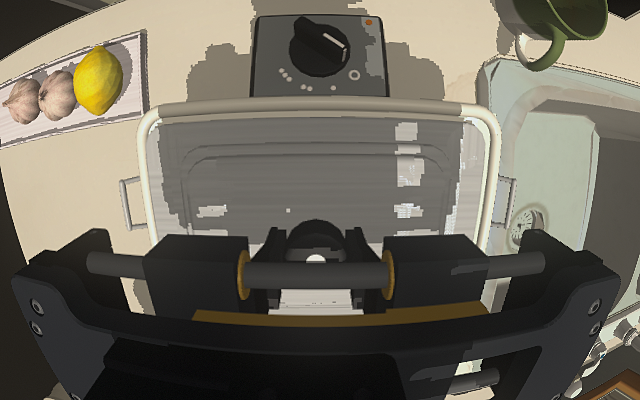

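```bash
python3 -m handwheel '[[[-0.01,0,0,0,0,0,255],[-0.02,0,0,0,0,0,255],[-0.03,0,0,0,0,0,255],[-0.04,0,0,0,0,0,255],[-0.05,0,0,0,0,0,255],[-0.05,0,0,0,0,0,255]]]'
python3 - <<'E'
from h import *
c=cam('side','s7');st();print(to([.565,-.187,.1849],MY))
im=cv2.imread('pics/s7.png')[80:310,160:440];cv2.imwrite('pics/s7z.png',cv2.resize(im,None,fx=2.5,fy=2.5))
E
```

```text
clock: 7.75
ee_pos: [0.5467, 0.1169, 0.1864]
ee_rot: [0.025, 0.706, -0.025, 0.707]
contact_force: [-0.1, 0.4, -3.5]
opening: 0.0334
t 7.8 p [0.5462 0.1169 0.1854] open 0.0332 F [-0.6 -0.4 -3.4]
axes x [ 0.001  0.001 -1.   ] y [0.071 0.997 0.001] z [ 0.997 -0.071  0.001]
(array([ 3.000e-04, -3.018e-01,  4.030e-02]), array([-0.32,  0.07, -0.04]))
```

View pics/s7z.png

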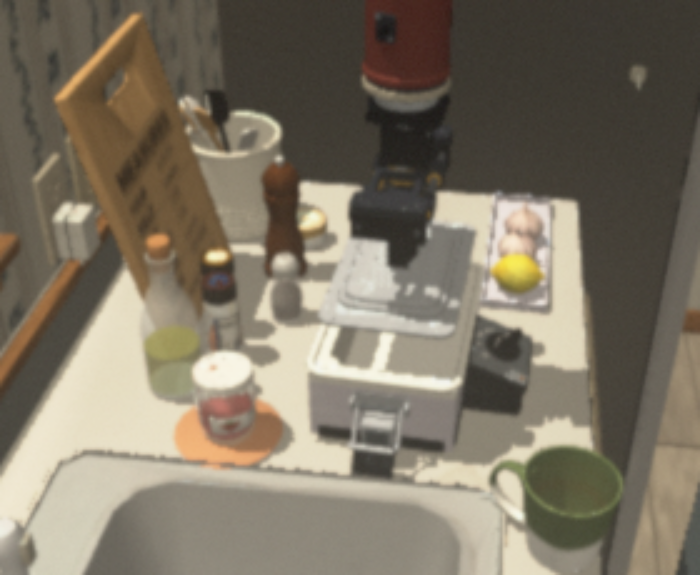

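```bash
python3 -m handwheel '[[[0,-0.03,0.005,0,0,0,255],[0,-0.07,0.01,0,0,0,255],[0,-0.11,0.02,0,0,0,255],[0,-0.15,0.03,0,0,0,255],[0,-0.19,0.04,0,0,0,255],[0,-0.23,0.04,0,0,0,255],[0,-0.27,0.04,0,0,0,255],[0,-0.302,0.04,0,0,0,255]]]';python3 -m handwheel '[[[0,0,0,0,0,0,255],[0,0,0,0,0,0,255],[0.04,0,0,0,0,0,255],[0.08,0,0,0,0,0,255],[0.12,0,0,0,0,0,255],[0.13,0,0,0,0,0,255],[0.135,0,0,0,0,0,255]]]'
python3 - <<'E'
from h import *
c=cam('side','s8');t=cam('top','t8');st()
im=cv2.imread('pics/s8.png')[80:310,160:440];cv2.imwrite('pics/s8z.png',cv2.resize(im,None,fx=2.5,fy=2.5))
E
```

```text
clock: 8.6
ee_pos: [0.5634, -0.1899, 0.184]
ee_rot: [0.025, 0.707, -0.026, 0.706]
contact_force: [-0.6, -1.4, -4.5]
opening: 0.0335
clock: 9.3
ee_pos: [0.564, -0.186, 0.0487]
ee_rot: [0.025, 0.707, -0.024, 0.706]
contact_force: [-0.4, 0.0, -2.8]
opening: 0.0329
t 9.4 p [ 0.5651 -0.1869  0.0505] open 0.0332 F [ 0.9 -0.4 -4.8]
axes x [ 0.001 -0.    -1.   ] y [ 0.07   0.998 -0.   ] z [ 0.998 -0.07   0.001]
```

View pics/s8z.png

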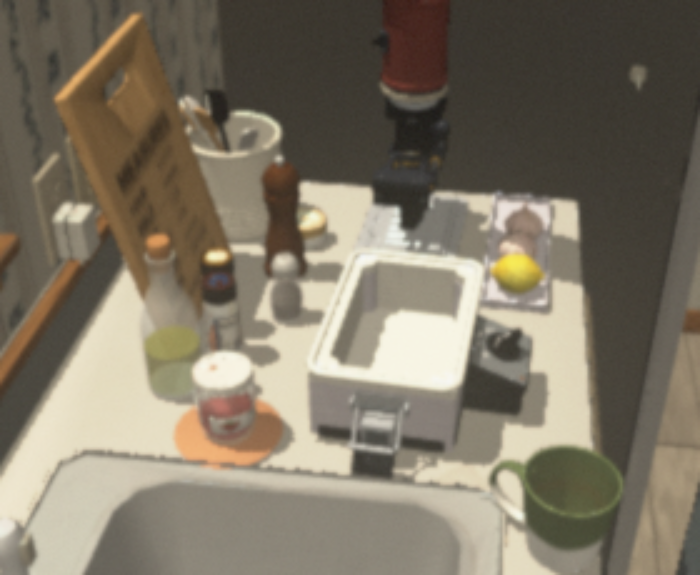

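View pics/t8.png

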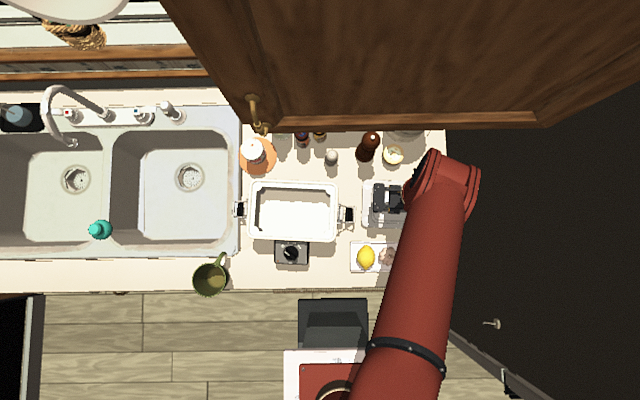

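```bash
python3 -m handwheel '[[[0.005,0,0,0,0,0,255],[0.009,0,0,0,0,0,255],[0.013,0,0,0,0,0,255],[0.013,0,0,0,0,0,255]]]'
python3 - <<'E'
from h import *
st()
E
```

```text
clock: 9.8
ee_pos: [0.5645, -0.1873, 0.0367]
ee_rot: [0.025, 0.707, -0.025, 0.707]
contact_force: [0.9, 0.5, -4.7]
opening: 0.0335
t 9.8 p [ 0.5645 -0.1873  0.0367] open 0.0335 F [ 0.9  0.5 -4.7]
axes x [ 0. -0. -1.] y [ 0.071  0.997 -0.   ] z [ 0.997 -0.071  0.   ]
```

```bash
python3 -m handwheel '[[[0.001,0,0,0,0,0,255],[0.002,0,0,0,0,0,255],[0.003,0,0,0,0,0,255],[0.003,0,0,0,0,0,255]]]'
```

```text
clock: 10.2
ee_pos: [0.5646, -0.1873, 0.0364]
ee_rot: [0.026, 0.706, -0.025, 0.707]
contact_force: [-12.1, 4.1, 28.7]
opening: 0.0334
```

```bash
python3 -m handwheel '[[[-0.002,0,0,0,0,0,255],[-0.003,0,0,0,0,0,255],[-0.003,0,0,0,0,0,0],[-0.003,0,0,0,0,0,0],[-0.003,0,0,0,0,0,0],[-0.003,0,0,0,0,0,0],[-0.003,0,0,0,0,0,0],[-0.003,0,0,0,0,0,0]]]';python3 -m handwheel '[[[0,0,0,0,0,0,0],[-0.03,0,0,0,0,0,0],[-0.08,0,0,0,0,0,0],[-0.13,0,0,0,0,0,0],[-0.17,0,-0.05,0,0,0,0],[-0.17,0,-0.1,0,0,0,0],[-0.17,0,-0.13,0,0,0,0],[-0.17,0,-0.13,0,0,0,0]]]'
python3 - <<'E'
from h import *
st();w=cam('wrist','w9');s=cam('side','s9');
im=cv2.imread('pics/s9.png')[80:310,160:440];cv2.imwrite('pics/s9z.png',cv2.resize(im,None,fx=2.5,fy=2.5))
E
```

```text
clock: 11.0
ee_pos: [0.5643, -0.1873, 0.0366]
ee_rot: [0.025, 0.707, -0.025, 0.707]
contact_force: [0.5, 0.3, -0.3]
opening: 0.0736
clock: 11.8
ee_pos: [0.4305, -0.1784, 0.2071]
ee_rot: [0.027, 0.706, -0.025, 0.707]
contact_force: [0.6, -0.1, 0.0]
opening: 0.0866
t 11.8 p [ 0.4305 -0.1784  0.2071] open 0.0866 F [ 0.6 -0.1  0. ]
axes x [ 0.001  0.003 -1.   ] y [0.073 0.997 0.003] z [ 0.997 -0.073  0.001]
```

View pics/s9z.png

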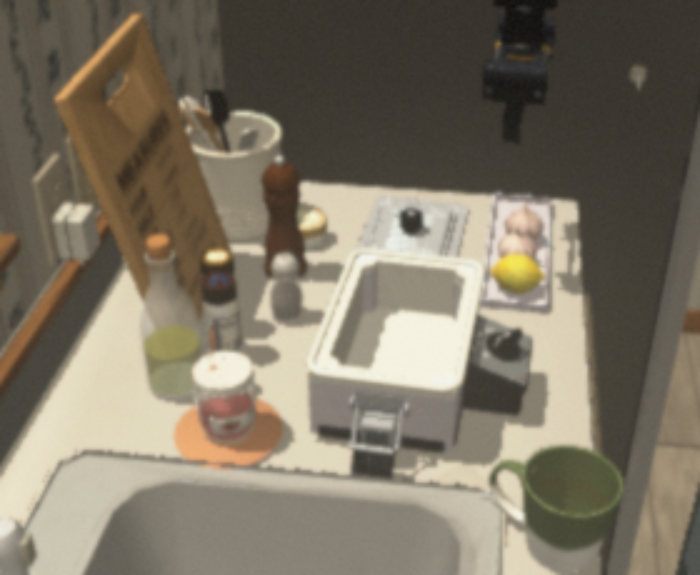

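View pics/w9.png

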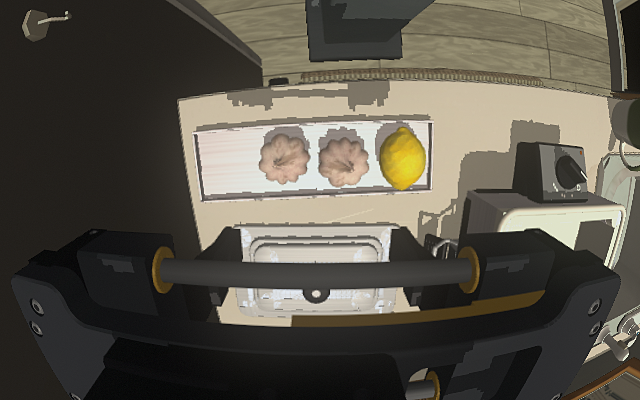

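Run:
```python
from h import *
s,m=st();print(np.round(s['joints'],2))
w=cam('wrist');t=cam('top','t9');sd=cam('side')
for u in [(284,158),(343,162),(403,160)]: print(onz(w,*u,.028).round(4))
print([b for b in blobs(t,[18,120,100],[35,255,255],(340,240,460,280))])
f=t['frame'][235:285,345:455];cv2.imwrite('pics/t9z.png',cv2.resize(f[:,:,::-1],None,fx=7,fy=7,interpolation=cv2.INTER_CUBIC))
```

```text
t 11.9 p [ 0.4345 -0.1778  0.2072] open 0.0873 F [ 0.3 -0.2 -0.3]
axes x [ 0.002  0.001 -1.   ] y [0.071 0.997 0.001] z [ 0.997 -0.071  0.002]
[-0.31 -0.05  0.59  1.95  0.03  1.23  1.77]
[ 0.4087 -0.2104  0.028 ]
[ 0.4177 -0.1476  0.028 ]
[ 0.4193 -0.081   0.028 ]
[(np.float64(365.5), np.float64(256.5), 317, [357, 245, 18, 25])]
```

View pics/t9z.png

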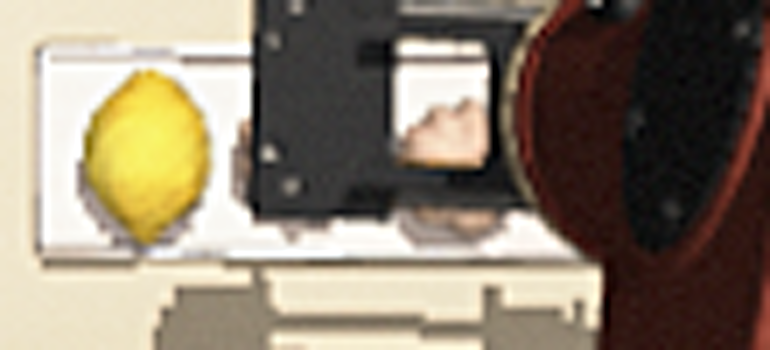

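```bash
python3 -m handwheel '[[[0,0,0,8.5,0,0,60],[0,0,0,17,0,0,60],[0,0,0,25.5,0,0,60],[0,0,0,34,0,0,60],[0,0,0,42.5,0,0,60],[0,0,0,51,0,0,60],[0,0,0,59.5,0,0,60],[0,0,0,68,0,0,60]]]'
python3 - <<'E'
from h import *
s,m=st();print(np.round(s['joints'],2));print(to([.4055,-.2095,.12],down(0)))
E
```

```text
clock: 12.85
ee_pos: [0.4354, -0.1781, 0.206]
ee_rot: [0.417, 0.571, -0.418, 0.57]
contact_force: [0.7, -0.2, 0.3]
opening: 0.0663
t 12.85 p [ 0.4354 -0.1781  0.206 ] open 0.0663 F [ 0.7 -0.2  0.3]
axes x [-0.002 -0.001 -1.   ] y [ 0.953  0.302 -0.002] z [ 0.302 -0.953  0.001]
[-0.27 -0.04  0.56  1.95  0.02  1.23  0.58]
(array([ 0.0861, -0.0378,  0.0208]), array([17.6 ,  0.05,  0.1 ]))
```

```bash
python3 -m handwheel '[[[0.04,-0.038,0.021,8.5,0,0,60],[0.07,-0.038,0.021,17.5,0,0,60],[0.086,-0.038,0.021,17.5,0,0,60],[0.086,-0.038,0.021,17.5,0,0,60]]]'
python3 - <<'E'
from h import *
w=cam('wrist','w10');s,m=st();print(to([.4055,-.2095,.031],down(0)))
E
```

```text
clock: 13.25
ee_pos: [0.4037, -0.2097, 0.1182]
ee_rot: [0.497, 0.503, -0.5, 0.501]
contact_force: [-0.9, -0.9, 0.1]
opening: 0.0665
t 13.3 p [ 0.4047 -0.2098  0.1197] open 0.0665 F [ 0.7 -0.1  0.8]
axes x [-0.003 -0.001 -1.   ] y [ 1.     0.008 -0.003] z [ 0.008 -1.     0.001]
(array([ 0.0887,  0.001 , -0.0004]), array([0.47, 0.04, 0.19]))
```

View pics/w10.png

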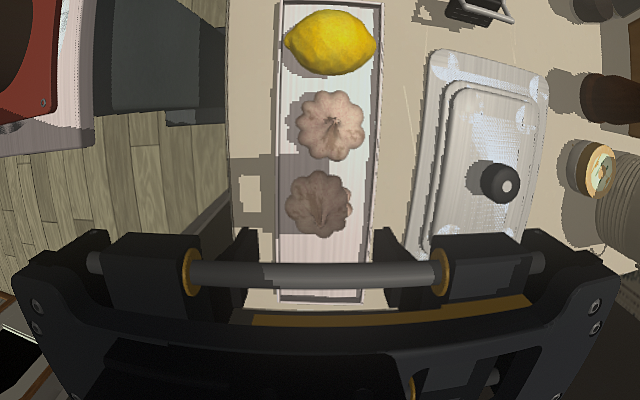

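Run:
```python
from h import *
w=cam('wrist')
for u in [(319,205),(330,126),(330,42)]: print(onz(w,*u,.028).round(4))
```

```text
[ 0.4073 -0.2117  0.028 ]
[ 0.4152 -0.1479  0.028 ]
[ 0.4146 -0.0819  0.028 ]
```

```bash
python3 -m handwheel '[[[0.04,0.002,0.001,0,0,0,60],[0.07,0.002,0.001,0,0,0,60],[0.089,0.002,0.001,0,0,0,60],[0.089,0.002,0.001,0,0,0,60],[0.089,0.002,0.001,0,0,0,255],[0.089,0.002,0.001,0,0,0,255],[0.089,0.002,0.001,0,0,0,255],[0.089,0.002,0.001,0,0,0,255]]]';python3 -m handwheel '[[[0,0,0,0,0,0,255],[0,0,0,0,0,0,255],[-0.04,0,0,0,0,0,255],[-0.09,0,0,0,0,0,255],[-0.13,0,0,0,0,0,255],[-0.13,0,0,0,0,0,255]]]'
python3 - <<'E'
from h import *
w=cam('wrist','w11');s,m=st();print(to(ck(0,-.065,.16),down(TH)))
E
```

```text
clock: 14.15
ee_pos: [0.4083, -0.211, 0.033]
ee_rot: [0.499, 0.501, -0.497, 0.503]
contact_force: [-0.2, 0.4, 7.7]
opening: 0.0537
clock: 14.75
ee_pos: [0.41, -0.2119, 0.1674]
ee_rot: [0.5, 0.499, -0.496, 0.505]
contact_force: [0.9, -0.1, -1.4]
opening: 0.0535
t 14.8 p [ 0.4088 -0.2112  0.1647] open 0.0538 F [-0.8  0.1 -1.2]
axes x [ 0.007 -0.    -1.   ] y [1.    0.008 0.007] z [ 0.008 -1.     0.   ]
(array([ 0.0055,  0.1336, -0.2674]), array([ 4.2 ,  0.  , -0.38]))
```

View pics/w11.png

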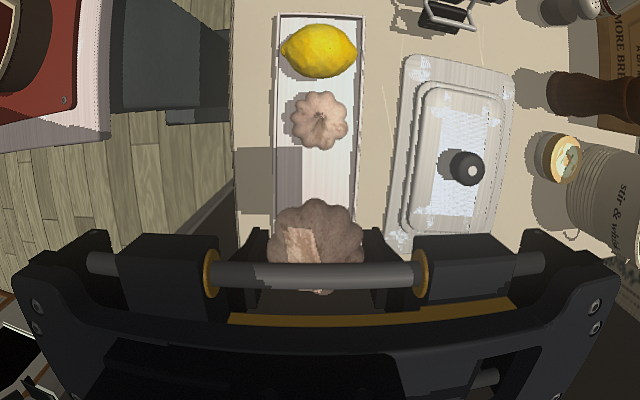

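Run:
```python
from h import *
s,m=st();print(to(ck(0,.072,.165),down(TH)))
```

```text
t 14.8 p [ 0.4088 -0.2112  0.1647] open 0.0538 F [-0.8  0.1 -1.2]
axes x [ 0.007 -0.    -1.   ] y [1.    0.008 0.007] z [ 0.008 -1.     0.   ]
(array([ 0.0006,  0.1437, -0.404 ]), array([ 4.2 ,  0.  , -0.38]))
```

```bash
python3 -m handwheel '[[[0,0.015,-0.04,1,0,-0.4,255],[0,0.03,-0.085,2,0,-0.4,255],[0,0.045,-0.13,3,0,-0.4,255],[0,0.06,-0.175,4,0,-0.4,255],[0,0.08,-0.22,4.2,0,-0.4,255],[0,0.095,-0.265,4.2,0,-0.4,255],[0,0.11,-0.31,4.2,0,-0.4,255],[0,0.13,-0.36,4.2,0,-0.4,255]]]';python3 -m handwheel '[[[0,0.015,-0.044,0,0,0,255],[0,0.015,-0.044,0,0,0,255],[0,0.015,-0.044,0,0,0,255]]]'
python3 - <<'E'
from h import *
w=cam('wrist','w12');s,m=st();print(to(ck(0,.072,.06),down(TH)))
E
```

```text
clock: 15.6
ee_pos: [0.5324, 0.1482, 0.1606]
ee_rot: [-0.514, -0.485, 0.518, -0.481]
contact_force: [0.9, -0.5, 0.9]
opening: 0.0535
clock: 15.9
ee_pos: [0.55, 0.1903, 0.1599]
ee_rot: [-0.513, -0.486, 0.518, -0.482]
contact_force: [-1.2, -0.7, -0.9]
opening: 0.0535
t 15.95 p [0.5501 0.1888 0.1603] open 0.0534 F [ 0.9 -0.1 -0.1]
axes x [-0.009 -0.001 -1.   ] y [ 0.998 -0.066 -0.009] z [-0.066 -0.998  0.002]
(array([ 0.1003, -0.0003, -0.0052]), array([-0.02,  0.11,  0.5 ]))
```

View pics/w12.png

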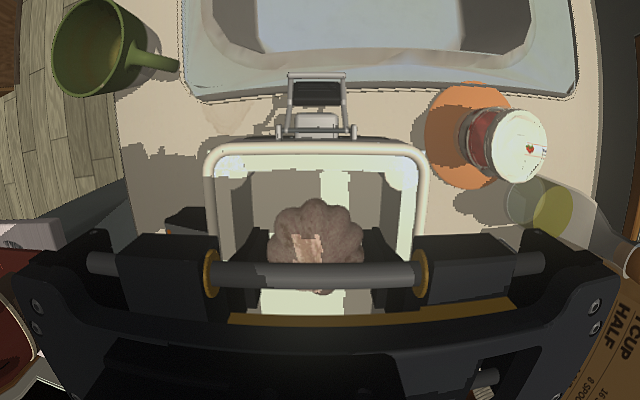

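```bash
python3 -m handwheel '[[[0.04,0,0,0,0,0.5,255],[0.075,0,0,0,0,0.5,255],[0.098,0,0,0,0,0.5,255],[0.098,0,0,0,0,0.5,255],[0.098,0,0,0,0,0.5,45],[0.098,0,0,0,0,0.5,45],[0.098,0,0,0,0,0.5,45],[0.098,0,0,0,0,0.5,45]]]';python3 -m handwheel '[[[-0.04,0,0,0,0,0,45],[-0.08,0,0,0,0,0,45],[-0.12,0,0.04,0,0,0,45],[-0.12,-0.015,0.09,0,0,0,60],[-0.12,-0.03,0.14,0,0,0,60],[-0.12,-0.045,0.19,0,0,0,60],[-0.12,-0.06,0.24,0,0,0,60],[-0.12,-0.08,0.29,0,0,0,60]]]'
python3 - <<'E'
from h import *
w=cam('wrist','w13');t=cam('top','t13');s,m=st();print(to([.4125,-.1465,.12],down(0)))
E
```

```text
clock: 16.75
ee_pos: [0.5506, 0.1898, 0.0646]
ee_rot: [0.517, 0.483, -0.515, 0.484]
contact_force: [0.6, -0.5, -0.5]
opening: 0.0701
clock: 17.55
ee_pos: [0.4574, -0.0806, 0.1841]
ee_rot: [0.517, 0.482, -0.515, 0.484]
contact_force: [0.8, -0.7, 1.0]
opening: 0.0669
t 17.65 p [ 0.4557 -0.0849  0.1841] open 0.0671 F [ 0.9  0.8 -0.3]
axes x [ 0.003 -0.001 -1.   ] y [ 0.997 -0.074  0.003] z [-0.074 -0.997  0.   ]
(array([ 0.064 , -0.0387,  0.0646]), array([-4.26,  0.02, -0.15]))
```

View pics/w13.png

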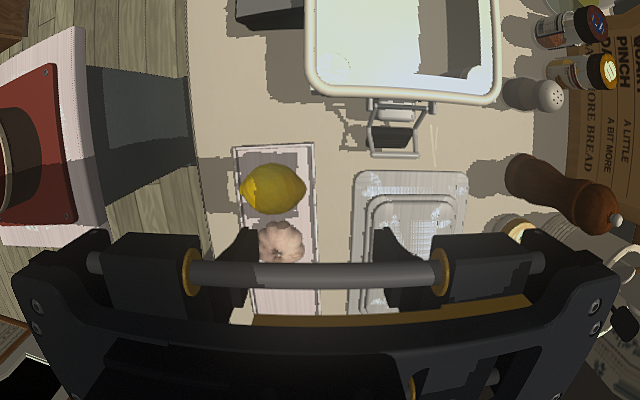

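View pics/t13.png

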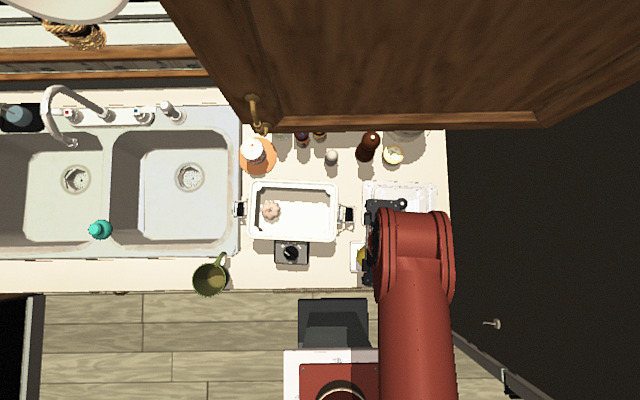

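```bash
python3 -m handwheel '[[[0.0,-0.035,0.03,-4.3,0,0,60],[0.03,-0.039,0.065,-4.3,0,0,60],[0.064,-0.039,0.065,-4.3,0,0,60],[0.064,-0.039,0.065,-4.3,0,0,60],[0.064,-0.039,0.065,-4.3,0,0,60]]]'
python3 - <<'E'
from h import *
w=cam('wrist','w14');t=cam('top');s,m=st();print(to([.4125,-.1465,.031],down(0)));print(onz(t,270,210,.055),(onz(t,270,210,.055)[:2]-CC)@CX,(onz(t,270,210,.055)[:2]-CC)@CY)
E
```

```text
clock: 18.15
ee_pos: [0.4152, -0.1405, 0.12]
ee_rot: [0.498, 0.502, -0.497, 0.503]
contact_force: [0.4, -1.0, -0.1]
opening: 0.0667
t 18.25 p [ 0.4163 -0.1405  0.1209] open 0.0664 F [ 0.   0.2 -0.2]
axes x [ 0.003 -0.001 -1.   ] y [1.    0.011 0.003] z [ 0.011 -1.     0.001]
(array([ 0.0899, -0.0042,  0.0059]), array([ 0.61,  0.04, -0.2 ]))
[0.54872275 0.18868754 0.055     ] -0.0002510040574335805 0.06681438772812698
```

View pics/w14.png

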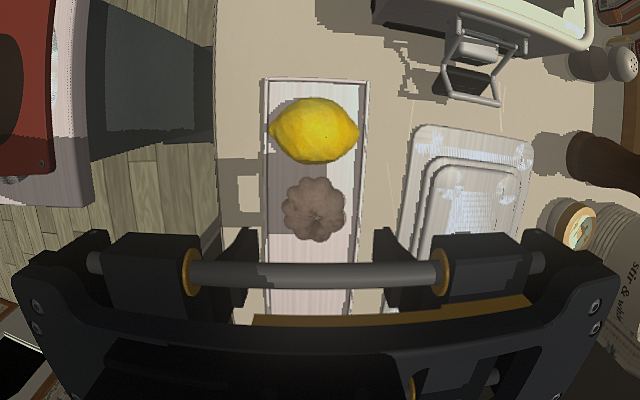

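Run:
```python
from h import *
w=cam('wrist');print(onz(w,314,209,.028).round(4),onz(w,314,130,.028).round(4));P=onz(w,314,209,.028);s,m=st();print(to([P[0],P[1],.031],down(0)))
```

```text
[ 0.4154 -0.1462  0.028 ] [ 0.4149 -0.0819  0.028 ]
t 18.3 p [ 0.4164 -0.1406  0.1209] open 0.0666 F [ 0.1 -0.7  0.7]
axes x [ 0.004 -0.001 -1.   ] y [1.    0.011 0.004] z [ 0.011 -1.     0.001]
(array([ 0.0899, -0.0013,  0.0056]), array([ 0.62,  0.03, -0.22]))
```

```bash
python3 -m handwheel '[[[0.04,-0.002,0.005,0,0,0,60],[0.07,-0.002,0.005,0,0,0,60],[0.09,-0.002,0.005,0,0,0,60],[0.09,-0.002,0.005,0,0,0,60],[0.09,-0.002,0.005,0,0,0,255],[0.09,-0.002,0.005,0,0,0,255],[0.09,-0.002,0.005,0,0,0,255],[0.09,-0.002,0.005,0,0,0,255]]]';python3 -m handwheel '[[[0,0,0,0,0,0,255],[0,0,0,0,0,0,255],[-0.04,0,0,0,0,0,255],[-0.09,0,0,0,0,0,255],[-0.13,0,0,0,0,0,255],[-0.13,0,0,0,0,0,255]]]'
python3 - <<'E'
from h import *
w=cam('wrist','w15');s,m=st();print(to(ck(0,.008,.16),down(TH)))
E
```

```text
clock: 19.1
ee_pos: [0.414, -0.1459, 0.03]
ee_rot: [0.498, 0.502, -0.497, 0.503]
contact_force: [0.5, 1.6, 4.8]
opening: 0.051
clock: 19.7
ee_pos: [0.4158, -0.1468, 0.1644]
ee_rot: [0.5, 0.5, -0.495, 0.505]
contact_force: [0.7, 0.1, -1.2]
opening: 0.0506
t 19.75 p [ 0.4146 -0.1463  0.1618] open 0.0505 F [-0.4  0.2 -1.1]
axes x [ 0.007  0.    -1.   ] y [1.    0.01  0.007] z [ 0.01 -1.    0.  ]
(array([ 0.0028,  0.1332, -0.275 ]), array([ 4.3 , -0.01, -0.41]))
```

View pics/w15.png

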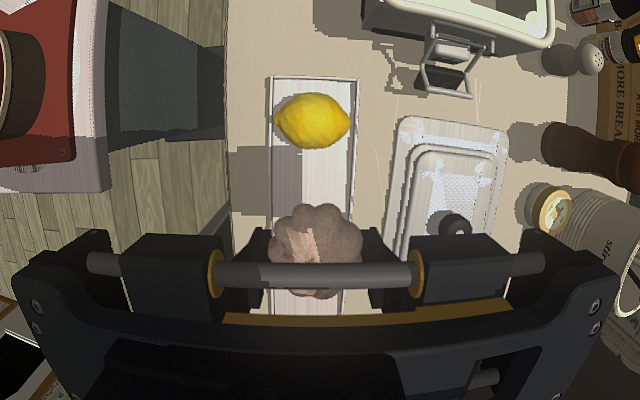

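```bash
python3 -m handwheel '[[[-0.005,0.02,-0.04,1,0,0,255],[-0.005,0.04,-0.08,2,0,0,255],[-0.005,0.06,-0.125,3,0,0,255],[-0.005,0.08,-0.17,4,0,0,255],[-0.005,0.105,-0.215,4.3,0,0,255],[-0.005,0.125,-0.25,4.3,0,0,255],[-0.003,0.133,-0.275,4.3,0,0,255],[0,0.133,-0.275,4.3,0,0,255]]]'
python3 - <<'E'
from h import *
w=cam('wrist','w16');s,m=st();print(to(ck(0,.008,.061),down(TH)))
E
```

```text
clock: 20.55
ee_pos: [0.543, 0.1345, 0.1574]
ee_rot: [-0.515, -0.485, 0.515, -0.485]
contact_force: [0.3, 0.1, 0.6]
opening: 0.0504
t 20.6 p [0.5424 0.1316 0.1569] open 0.0505 F [-0.1 -1.9 -0.5]
axes x [-0.002 -0.002 -1.   ] y [ 0.998 -0.063 -0.001] z [-0.063 -0.998  0.002]
(array([0.0959, 0.003 , 0.0012]), array([0.17, 0.12, 0.08]))
```

View pics/w16.png

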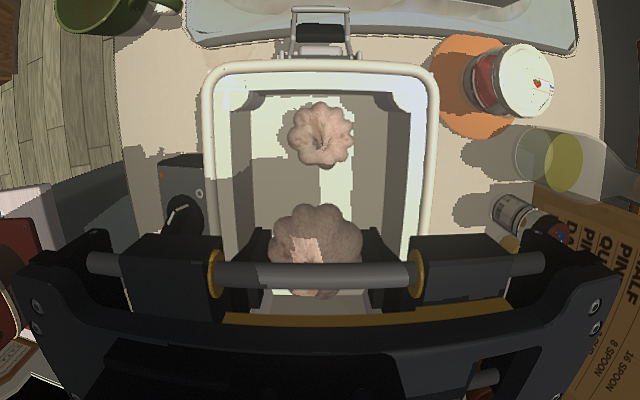

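```bash
python3 -m handwheel '[[[0.04,0.002,0,0,0,0,255],[0.075,0.002,0,0,0,0,255],[0.095,0.002,0,0,0,0,255],[0.095,0.002,0,0,0,0,255],[0.095,0.002,0,0,0,0,45],[0.095,0.002,0,0,0,0,45],[0.095,0.002,0,0,0,0,45],[0.095,0.002,0,0,0,0,45]]]';python3 -m handwheel '[[[-0.04,0,0,0,0,0,45],[-0.08,0,0,0,0,0,45],[-0.12,0,0.04,-8.5,0,0,45],[-0.12,-0.02,0.08,-17,0,0,30],[-0.12,-0.04,0.12,-25.5,0,0,30],[-0.12,-0.06,0.16,-34,0,0,30],[-0.12,-0.09,0.2,-42.5,0,0,30],[-0.12,-0.12,0.2,-51,0,0,30]]]'
python3 - <<'E'
from h import *
w=cam('wrist','w17');t=cam('top','t17');s,m=st();print(to([.414,-.081,.13],down(np.pi/2)))
E
```

```text
clock: 21.4
ee_pos: [0.5461, 0.1302, 0.0655]
ee_rot: [0.517, 0.483, -0.515, 0.484]
contact_force: [0.5, 0.1, 0.8]
opening: 0.0696
clock: 22.2
ee_pos: [0.411, -0.0664, 0.1847]
ee_rot: [0.258, 0.657, -0.258, 0.659]
contact_force: [0.2, 1.3, 0.2]
opening: 0.077
t 22.3 p [ 0.4097 -0.0628  0.1846] open 0.0768 F [ 0.8  0.4 -0. ]
axes x [ 0.002  0.001 -1.   ] y [0.677 0.736 0.002] z [ 0.736 -0.677  0.   ]
(array([ 0.0546, -0.0106,  0.0155]), array([-42.65,   0.07,  -0.12]))
```

View pics/w17.png

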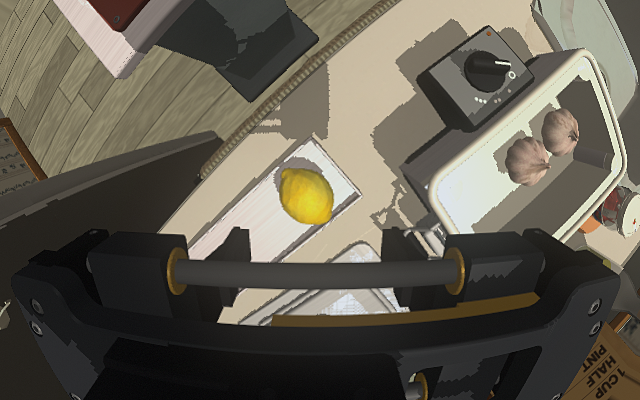

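View pics/t17.png

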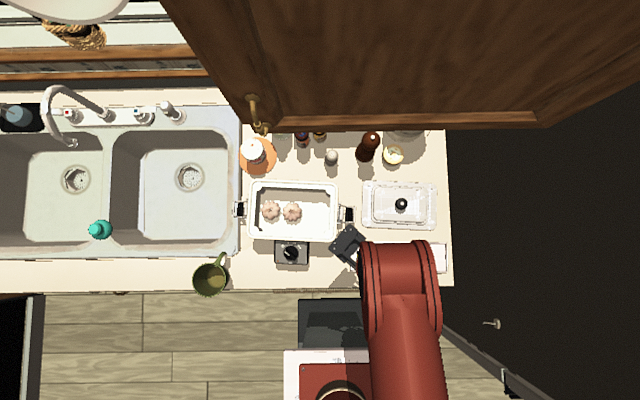

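Run:
```python
from h import *
w=cam('wrist');
b=blobs(w,[18,120,60],[35,255,255],(250,150,360,245),50);print(b)
P=onz(w,b[0][0],b[0][1],.03);print(P);s,m=st();print(to([P[0],P[1],.12],down(np.radians(99))))
```

```text
[(np.float64(304.0), np.float64(199.4), 2442, [278, 172, 54, 56])]
[ 0.41311325 -0.08229862  0.03      ]
t 22.35 p [ 0.4116 -0.062   0.185 ] open 0.0766 F [-0.4  0.4 -0.4]
axes x [ 0.004  0.001 -1.   ] y [0.68  0.734 0.003] z [ 0.734 -0.68   0.002]
(array([ 0.065 , -0.0141,  0.0148]), array([-51.82,   0.18,  -0.13]))
```

```bash
python3 -m handwheel '[[[0,-0.005,0.005,-8.5,0,0,25],[0,-0.014,0.015,-17,0,0,25],[0,-0.014,0.015,-25.5,0,0,25],[0.02,-0.014,0.015,-34,0,0,25],[0.04,-0.014,0.015,-42.5,0,0,25],[0.06,-0.014,0.015,-51,0,0,25],[0.065,-0.014,0.015,-51.8,0,0,25],[0.065,-0.014,0.015,-51.8,0,0,25]]]'
python3 - <<'E'
from h import *
w=cam('wrist','w18');
b=blobs(w,[18,120,60],[35,255,255],(200,100,440,260),50);print(b)
P=onz(w,b[0][0],b[0][1],.03);print(P);s,m=st();print(to([.413,-.0815,.0295],down(np.radians(99))))
E
```

```text
clock: 23.15
ee_pos: [0.4143, -0.0819, 0.1192]
ee_rot: [-0.055, 0.705, 0.054, 0.705]
contact_force: [-0.1, -0.1, 0.7]
opening: 0.0783
[(np.float64(316.2), np.float64(202.8), 3899, [285, 161, 64, 83])]
[ 0.41263288 -0.08249683  0.03      ]
t 23.2 p [ 0.4148 -0.082   0.1199] open 0.0783 F [0.7 0.3 0.6]
axes x [ 0.002 -0.001 -1.   ] y [-0.153  0.988 -0.001] z [0.988 0.153 0.002]
(array([ 0.0904,  0.0009, -0.0018]), array([-0.21,  0.11,  0.06]))
```

View pics/w18.png

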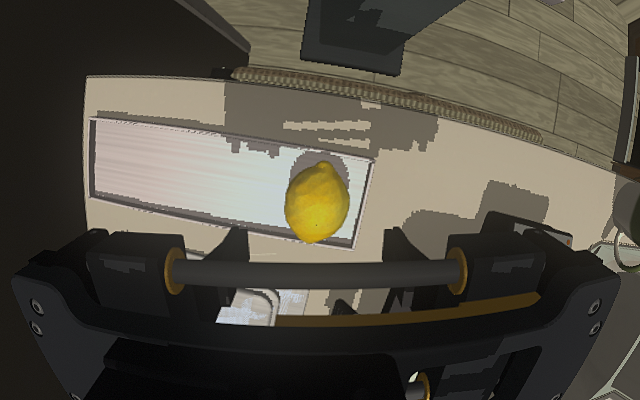

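```bash
python3 -m handwheel '[[[0.04,0,-0.002,0,0,0,40],[0.07,0,-0.002,0,0,0,40],[0.09,0,-0.002,0,0,0,40],[0.09,0,-0.002,0,0,0,40],[0.09,0,-0.002,0,0,0,255],[0.09,0,-0.002,0,0,0,255],[0.09,0,-0.002,0,0,0,255],[0.09,0,-0.002,0,0,0,255]]]';python3 -m handwheel '[[[0,0,0,0,0,0,255],[0,0,0,0,0,0,255],[-0.04,0,0,0,0,0,255],[-0.09,0,0,0,0,0,255],[-0.13,0,0,0,0,0,255],[-0.13,0,0,0,0,0,255]]]'
python3 - <<'E'
from h import *
w=cam('wrist','w19');s,m=st();print(to(ck(0,-.055,.16),down(TH)))
E
```

```text
clock: 24.0
ee_pos: [0.4127, -0.0823, 0.0298]
ee_rot: [-0.056, 0.704, 0.055, 0.706]
contact_force: [-0.5, 1.9, 5.3]
opening: 0.0491
clock: 24.6
ee_pos: [0.415, -0.0827, 0.1643]
ee_rot: [-0.055, 0.701, 0.056, 0.709]
contact_force: [0.2, 0.4, -1.4]
opening: 0.0492
t 24.65 p [ 0.4137 -0.0824  0.1616] open 0.0489 F [-0.1  0.  -1.8]
axes x [ 0.007  0.001 -1.   ] y [-0.157  0.988 -0.   ] z [0.988 0.157 0.007]
(array([0.0026, 0.1277, 0.1492]), array([102.78,   0.3 ,  -0.34]))
```

View pics/w19.png

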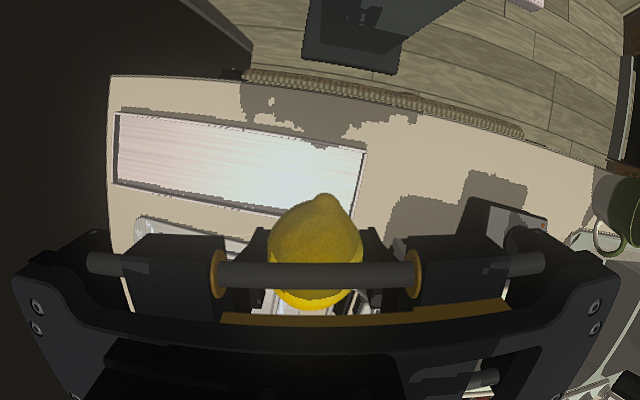

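```bash
python3 -m handwheel '[[[-0.01,0,0,8.5,0,0,255],[-0.01,0.01,0.02,17,0,0,255],[-0.01,0.03,0.04,25.5,0,0,255],[-0.01,0.05,0.06,34,0,0,255],[-0.01,0.07,0.08,42.5,0,0,255],[-0.01,0.09,0.1,51,0,0,255],[-0.01,0.11,0.12,59.5,0,0,255],[-0.01,0.128,0.149,68,0,0,255]]]'; python3 -m handwheel '[[[0,0,0,8.5,0,0,255],[0,0,0,17,0,0,255],[0,0,0,25.5,0,0,255],[0,0,0,34,0,0,255],[0,0,0,34.5,0,0,255]]]'
python3 - <<'E'
from h import *
w=cam('wrist','w20');s,m=st();print(to(ck(0,-.056,.06),down(TH)))
E
```

```text
clock: 25.45
ee_pos: [0.5383, 0.0681, 0.1676]
ee_rot: [0.349, 0.615, -0.35, 0.614]
contact_force: [0.3, -0.9, -0.8]
opening: 0.0492
clock: 25.95
ee_pos: [0.5382, 0.0671, 0.1677]
ee_rot: [-0.515, -0.484, 0.516, -0.484]
contact_force: [-0.4, -0.9, -0.7]
opening: 0.0489
t 26.0 p [0.5383 0.0672 0.168 ] open 0.0494 F [-0.1 -0.7 -0.9]
axes x [-0.    -0.001 -1.   ] y [ 0.998 -0.059 -0.   ] z [-0.059 -0.998  0.001]
(array([0.108 , 0.0027, 0.0007]), array([0.39, 0.08, 0.02]))
```

View pics/w20.png

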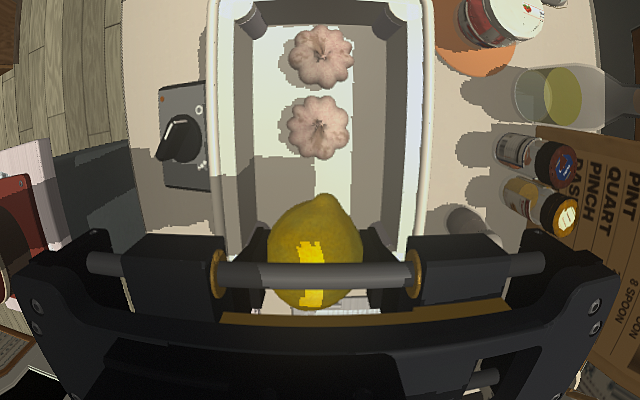

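```bash
python3 -m handwheel '[[[0.04,0.002,0,0,0,0,255],[0.075,0.002,0,0,0,0,255],[0.107,0.002,0,0,0,0,255],[0.107,0.002,0,0,0,0,255],[0.107,0.002,0,0,0,0,45],[0.107,0.002,0,0,0,0,45],[0.107,0.002,0,0,0,0,45],[0.107,0.002,0,0,0,0,45]]]';python3 -m handwheel '[[[-0.04,0,0,0,0,0,45],[-0.09,0,0,0,0,0,45],[-0.13,0,0.04,-8.5,0,0,30],[-0.13,0.005,0.09,-17,0,0,0],[-0.13,0.01,0.14,-25.5,0,0,0],[-0.13,0.01,0.19,-34,0,0,0],[-0.13,0.01,0.23,-42.5,0,0,0],[-0.13,0.01,0.25,-51,0,0,0]]]'
python3 - <<'E'
from h import *
s,m=st();print(to([.565,-.187,.16],MY));t=cam('top','t21');s=cam('side','s21')
im=cv2.imread('pics/t21.png')[120:310,180:460];cv2.imwrite('pics/t21z.png',cv2.resize(im,None,fx=2.85,fy=2.85))
E
```

```text
clock: 26.8
ee_pos: [0.5421, 0.0674, 0.0638]
ee_rot: [0.516, 0.484, -0.514, 0.486]
contact_force: [-0.2, -0.6, 0.7]
opening: 0.0696
clock: 27.6
ee_pos: [0.5358, -0.1838, 0.1936]
ee_rot: [0.278, 0.649, -0.277, 0.651]
contact_force: [1.0, -0.6, -0.4]
opening: 0.0868
t 27.6 p [ 0.5358 -0.1838  0.1936] open 0.0868 F [ 1.  -0.6 -0.4]
axes x [ 0.003 -0.001 -1.   ] y [0.722 0.692 0.002] z [ 0.692 -0.722  0.003]
(array([0.0337, 0.0188, 0.0224]), array([-42.48,   0.19,  -0.05]))
```

View pics/t21z.png

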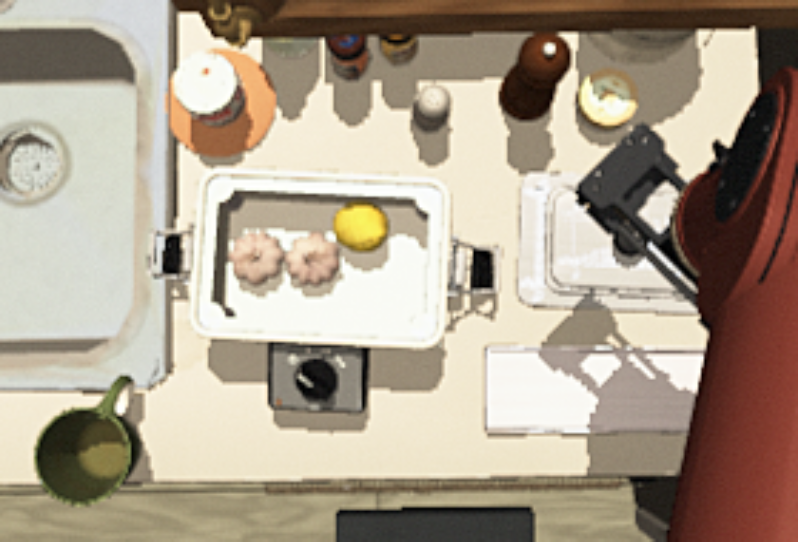

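View pics/s21.png

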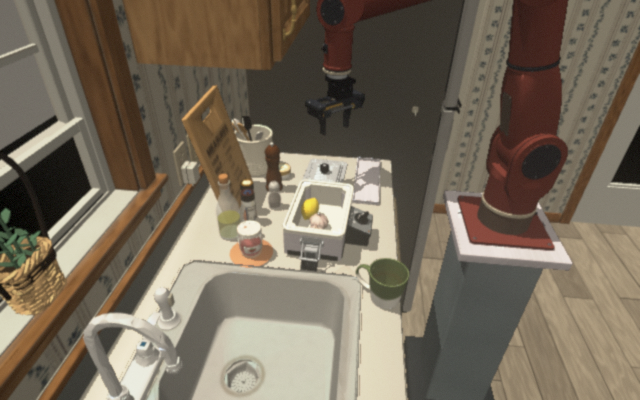

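```bash
python3 -m handwheel '[[[0,0.01,0.01,-8.5,0,0,0],[0,0.019,0.01,-17,0,0,0],[0,0.019,0.0,-25.5,0,0,0],[0,0.019,0.0,-34,0,0,0],[0,0.019,0.0,-42.5,0,0,0],[0,0.019,0,-42.5,0,0,0],[0,0.019,0,-42.5,0,0,0]]]'
python3 - <<'E'
from h import *
w=cam('wrist','w22');s,m=st();print(to([.5645,-.187,.12],MY))
E
```

```text
clock: 28.4
ee_pos: [0.5501, -0.1678, 0.193]
ee_rot: [0.026, 0.706, -0.026, 0.707]
contact_force: [-0.4, -0.8, -0.1]
opening: 0.0872
t 28.45 p [ 0.55   -0.1679  0.1929] open 0.0869 F [ 0.3 -0.7 -0.3]
axes x [ 0.002 -0.    -1.   ] y [ 0.074  0.997 -0.   ] z [ 0.997 -0.074  0.002]
(array([ 0.0729, -0.0179,  0.0157]), array([-0.51,  0.13,  0.01]))
```

View pics/w22.png

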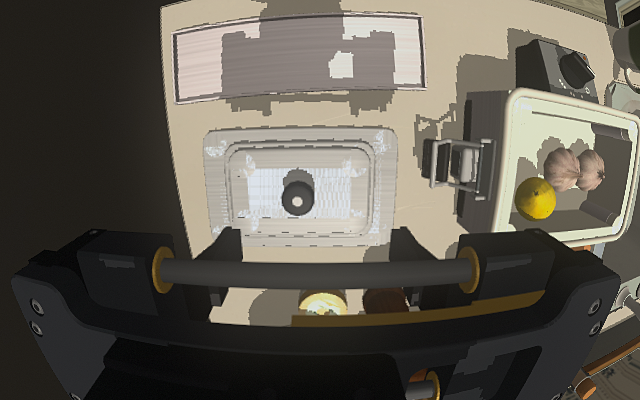

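Run:
```python
from h import *
w=cam('wrist');t=cam('top');P=onz(w,297,202,.046);print(P);s,m=st();print(to([P[0],P[1],.0355],MY))
print(blobs(t,[0,0,0],[180,255,70],(385,190,415,218)))
a=[onz(w,*u,.006).round(4) for u in [(205,128),(393,128),(208,244),(392,244)]];print(a)
```

```text
[ 0.56437919 -0.18840456  0.046     ]
t 28.55 p [ 0.5499 -0.168   0.1927] open 0.0871 F [-0.2 -0.3  0.9]
axes x [ 0.002 -0.    -1.   ] y [ 0.073  0.997 -0.   ] z [ 0.997 -0.073  0.002]
(array([ 0.1573, -0.0192,  0.0156]), array([-0.42,  0.11,  0.01]))
[(np.float64(396.3), np.float64(204.1), 378, [385, 190, 30, 25]), (np.float64(412.5), np.float64(196.5), 59, [410, 190, 5, 15])]
[array([ 0.4826, -0.288 ,  0.006 ]), array([ 0.5001, -0.0798,  0.006 ]), array([ 0.6231, -0.3084,  0.006 ]), array([ 0.6388, -0.0823,  0.006 ])]
```

```bash
python3 -m handwheel '[[[0.04,-0.019,0.014,0,0,0,0],[0.08,-0.019,0.014,0,0,0,0],[0.12,-0.019,0.014,0,0,0,0],[0.156,-0.019,0.014,0,0,0,0],[0.156,-0.019,0.014,0,0,0,0],[0.156,-0.019,0.014,0,0,0,255],[0.156,-0.019,0.014,0,0,0,255],[0.156,-0.019,0.014,0,0,0,255]]]';python3 -m handwheel '[[[0,0,0,0,0,0,255],[0,0,0,0,0,0,255],[0,0,0,0,0,0,255],[0,0,0,0,0,0,255],[0,0,0,0,0,0,255]]]'
python3 - <<'E'
from h import *
s,m=st()
E
```

```text
clock: 29.35
ee_pos: [0.5629, -0.1881, 0.037]
ee_rot: [0.025, 0.706, -0.025, 0.707]
contact_force: [0.8, 0.3, 0.4]
opening: 0.0701
clock: 29.85
ee_pos: [0.5628, -0.188, 0.0367]
ee_rot: [0.025, 0.706, -0.025, 0.707]
contact_force: [-0.5, 0.6, 1.0]
opening: 0.0332
t 29.85 p [ 0.5628 -0.188   0.0367] open 0.0332 F [-0.5  0.6  1. ]
axes x [ 0.002 -0.    -1.   ] y [ 0.07   0.998 -0.   ] z [ 0.998 -0.07   0.002]
```

```bash
python3 -m handwheel '[[[-0.03,0,0,0,0,0,255],[-0.07,0,0,0,0,0,255],[-0.11,0,0,0,0,0,255],[-0.148,0,0,0,0,0,255],[-0.148,0.03,-0.005,0,0,0,255],[-0.148,0.07,-0.01,0,0,0,255],[-0.148,0.11,-0.02,0,0,0,255],[-0.148,0.15,-0.03,0,0,0,255]]]';python3 -m handwheel '[[[0,0.04,-0.005,0,0,0,255],[0,0.08,-0.01,0,0,0,255],[0,0.12,-0.01,0,0,0,255],[0,0.15,-0.01,0,0,0,255],[0,0.156,-0.01,0,0,0,255],[0,0.156,-0.01,0,0,0,255]]]'
python3 - <<'E'
from h import *
s,m=st();w=cam('wrist','w23');s=cam('side','s23');print(to([.5449,.1205,.15],MY))
im=cv2.imread('pics/s23.png')[80:310,160:440];cv2.imwrite('pics/s23z.png',cv2.resize(im,None,fx=2.5,fy=2.5))
E
```

```text
clock: 30.65
ee_pos: [0.5422, -0.035, 0.184]
ee_rot: [0.025, 0.706, -0.025, 0.707]
contact_force: [1.0, 0.5, -3.9]
opening: 0.0331
clock: 31.25
ee_pos: [0.5435, 0.121, 0.1838]
ee_rot: [0.024, 0.707, -0.024, 0.707]
contact_force: [-0.5, -0.2, -3.9]
opening: 0.0329
t 31.25 p [0.5435 0.121  0.1838] open 0.0329 F [-0.5 -0.2 -3.9]
axes x [ 0.    -0.001 -1.   ] y [ 0.068  0.998 -0.001] z [ 0.998 -0.068  0.   ]
(array([0.0341, 0.0023, 0.0009]), array([-0.34,  0.06,  0.08]))
```

View pics/s23z.png

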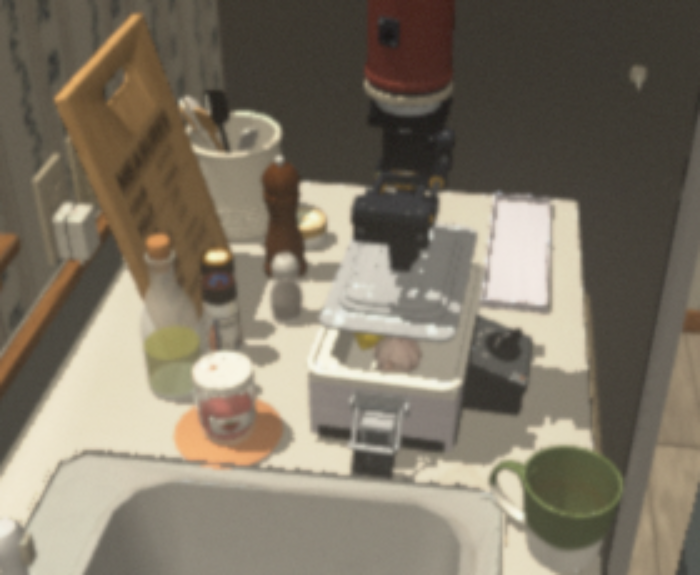

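View pics/w23.png

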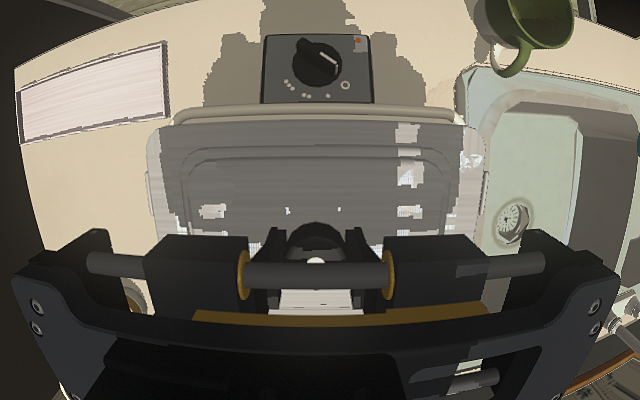

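```bash
python3 -m handwheel '[[[0.015,0,0.001,0,0,0,255],[0.03,0,0.001,0,0,0,255],[0.038,0,0.001,0,0,0,255],[0.038,0,0.001,0,0,0,255],[0.038,0,0.001,0,0,0,255]]]'
python3 - <<'E'
from h import *
s,m=st();w=cam('wrist','w24');t=cam('top','t24')
im=cv2.imread('pics/t24.png')[165:285,230:360];cv2.imwrite('pics/t24z.png',cv2.resize(im,None,fx=5,fy=5,interpolation=cv2.INTER_CUBIC))
E
```

```text
clock: 31.85
ee_pos: [0.5451, 0.1193, 0.1464]
ee_rot: [0.025, 0.706, -0.025, 0.707]
contact_force: [-0.2, 0.1, -3.2]
opening: 0.0334
t 31.85 p [0.5451 0.1193 0.1464] open 0.0334 F [-0.2  0.1 -3.2]
axes x [ 0.001 -0.001 -1.   ] y [ 0.071  0.997 -0.001] z [ 0.997 -0.071  0.002]
```

View pics/w24.png

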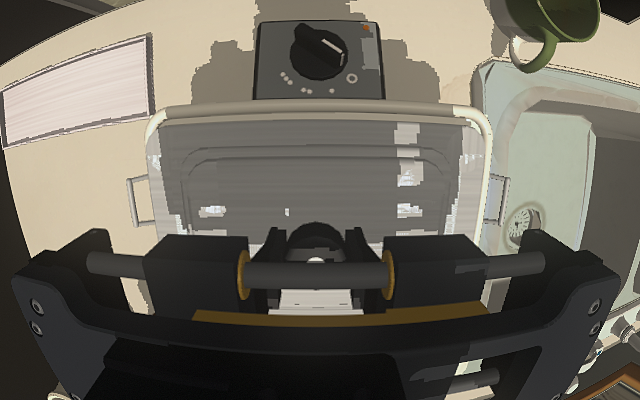

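View pics/t24z.png

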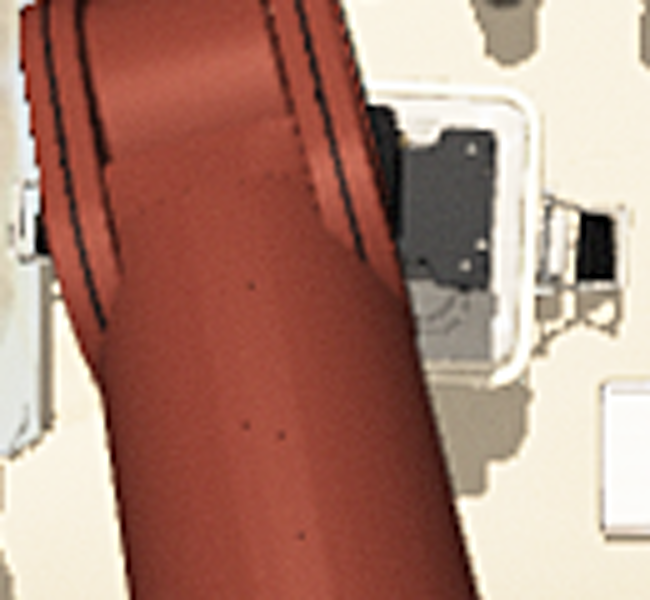

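```bash
python3 -m handwheel '[[[0.004,0,0,0,0,0,255],[0.008,0,0,0,0,0,255],[0.01,0,0,0,0,0,255],[0.011,0,0,0,0,0,255],[0.012,0,0,0,0,0,255],[0.012,0,0,0,0,0,255]]]'
python3 - <<'E'
from h import *
s,m=st();w=cam('wrist','w25');sd=cam('side','s25')
im=cv2.imread('pics/s25.png')[130:260,260:400];cv2.imwrite('pics/s25z.png',cv2.resize(im,None,fx=4.5,fy=4.5,interpolation=cv2.INTER_CUBIC))
E
```

```text
clock: 32.55
ee_pos: [0.5452, 0.1199, 0.1347]
ee_rot: [0.025, 0.706, -0.025, 0.707]
contact_force: [-0.9, 0.2, -1.9]
opening: 0.033
t 32.55 p [0.5452 0.1199 0.1347] open 0.033 F [-0.9  0.2 -1.9]
axes x [ 0.002 -0.    -1.   ] y [ 0.07   0.998 -0.   ] z [ 0.998 -0.07   0.002]
```

View pics/w25.png

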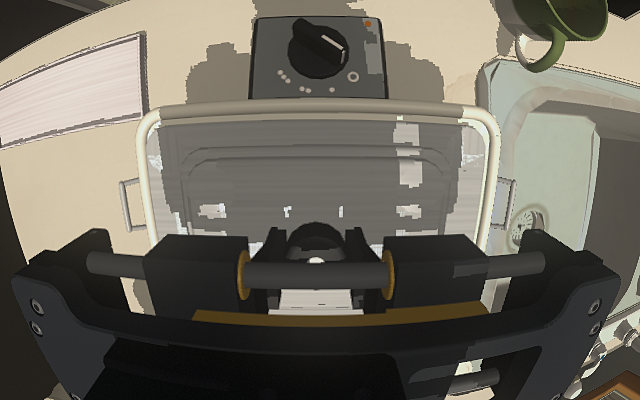

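View pics/s25z.png

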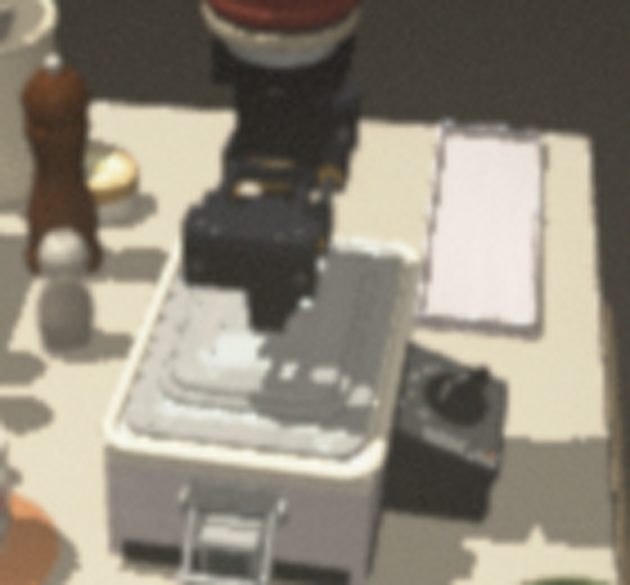

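```bash
python3 -m handwheel '[[[0.001,0,0,0,0,0,255],[0.002,0,0,0,0,0,255],[0.003,0,0,0,0,0,255],[0.003,0,0,0,0,0,255]]]'; python3 -m handwheel '[[[-0.002,0,0,0,0,0,255],[-0.002,0,0,0,0,0,0],[-0.002,0,0,0,0,0,0],[-0.002,0,0,0,0,0,0],[-0.002,0,0,0,0,0,0],[-0.002,0,0,0,0,0,0],[-0.002,0,0,0,0,0,0],[-0.002,0,0,0,0,0,0]]]'; python3 -m handwheel '[[[-0.03,0,0,0,0,0,0],[-0.08,0,0,0,0,0,0],[-0.1,0,-0.04,0,0,0,0],[-0.1,0,-0.09,0,0,0,0],[-0.1,0,-0.12,0,0,0,0],[-0.1,0,-0.12,0,0,0,0]]]'
python3 - <<'E'
from h import *
s,m=st();w=cam('wrist','w26');sd=cam('side','s26');t=cam('top','t26')
im=cv2.imread('pics/s26.png')[130:260,260:400];cv2.imwrite('pics/s26z.png',cv2.resize(im,None,fx=4.5,fy=4.5,interpolation=cv2.INTER_CUBIC))
E
```

```text
clock: 33.05
ee_pos: [0.5452, 0.1198, 0.1345]
ee_rot: [0.025, 0.706, -0.025, 0.707]
contact_force: [-14.7, -3.8, 25.9]
opening: 0.033
clock: 33.85
ee_pos: [0.5451, 0.1198, 0.1334]
ee_rot: [0.025, 0.706, -0.025, 0.707]
contact_force: [0.4, -0.1, -0.1]
opening: 0.081
clock: 34.45
ee_pos: [0.4223, 0.1288, 0.2337]
ee_rot: [0.024, 0.706, -0.024, 0.707]
contact_force: [-0.2, -0.6, -0.9]
opening: 0.087
t 34.45 p [0.4223 0.1288 0.2337] open 0.087 F [-0.2 -0.6 -0.9]
axes x [ 0.002  0.001 -1.   ] y [0.068 0.998 0.001] z [ 0.998 -0.068  0.002]
```

View pics/w26.png

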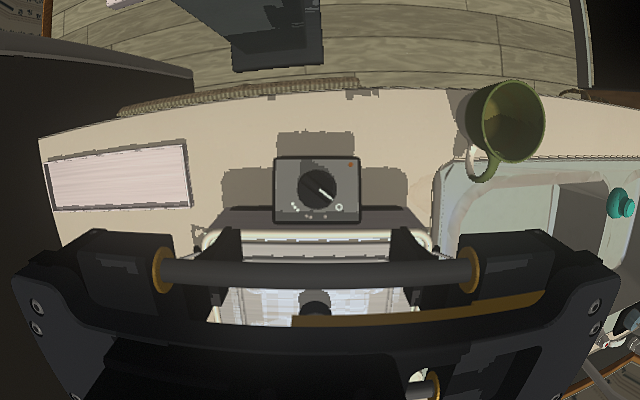

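View pics/s26z.png

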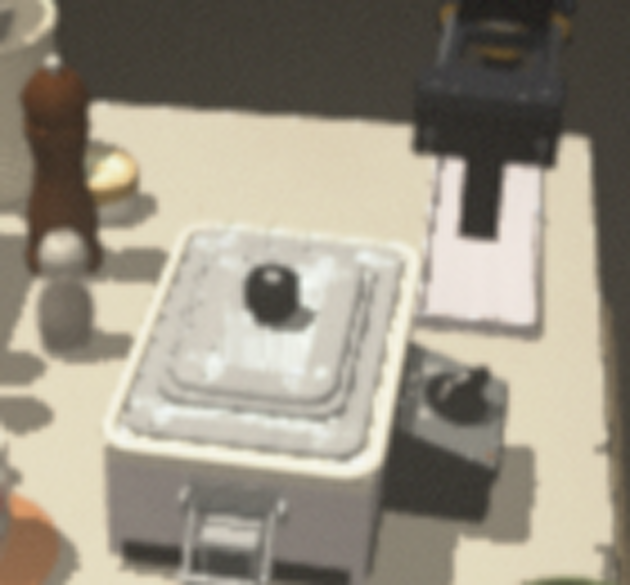

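Run:
```python
from h import *
w=cam('wrist','w27');t=cam('top','t27');sd=cam('side','s27')
def cc(P): d=P[:2]-CC;return np.round([d@CX,d@CY,P[2]],4)
b=blobs(w,[0,0,0],[180,255,32],(280,160,358,220),20);print(b)
for z in(.06,.066,.07): print(z,cc(onz(w,b[0][0],b[0][1],z)))
for u in [(275,157),(359,159),(275,222),(360,222)]: print(cc(onz(w,*u,.07)))
print('knob top view',[ (x[0],x[1],x[2]) for x in blobs(t,[0,0,0],[180,255,70],(275,195,305,222))])
im=cv2.imread('pics/w27.png')[140:240,250:390];cv2.imwrite('pics/w27z.png',cv2.resize(im,None,fx=5,fy=5,interpolation=cv2.INTER_CUBIC))
```

```text
[]Traceback (most recent call last):
  File "<stdin>", line 5, in <module>
IndexError: list index out of range
```

Run:
```python
from h import *
w=cam('wrist','w28');t=cam('top','t28')
im=cv2.imread('pics/w28.png')[140:240,250:390];cv2.imwrite('pics/w28z.png',cv2.resize(im,None,fx=5,fy=5,interpolation=cv2.INTER_CUBIC))
print([ (x[0],x[1],x[2]) for x in blobs(t,[0,0,0],[180,255,70],(275,195,305,222))])
g=w['frame'].max(2);print(g[185,280:356:4])
print('t',t['frame'][203:215:3,284:298:2].max(2))
```

```text
[(np.float64(291.7), np.float64(209.0), 88)]
[116 116 116 115 122  48  48  48  44  48 150  34  43  44  50 117 118 117
 118]
t [[252 255  76  60  67  40 254]
 [255  32  54 159 200  60  50]
 [255   8  49 183 248  43  49]
 [250 255  25  55  56  49   7]]
```

View pics/w28z.png

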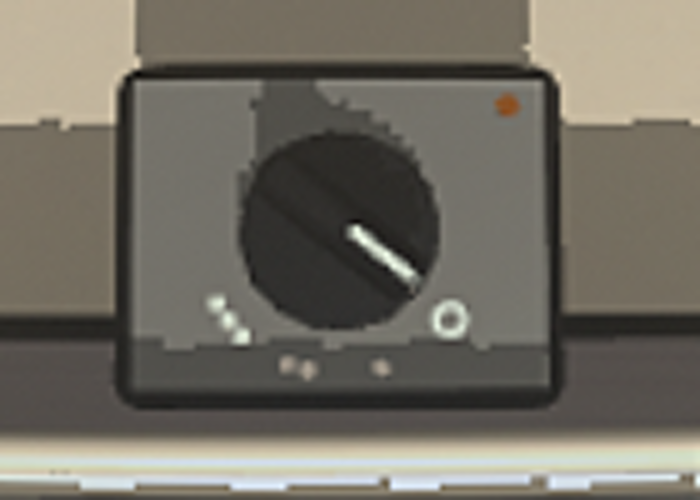

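View pics/t28.png

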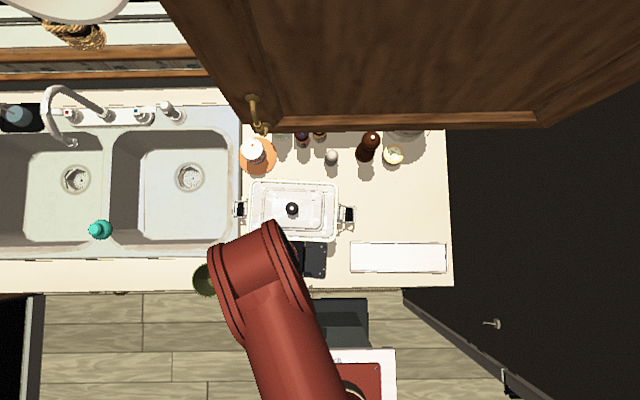

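Run:
```python
from h import *
w=cam('wrist');sd=cam('side','s29');t=cam('top')
def cc(P): d=P[:2]-CC;return np.round([d@CX,d@CY,P[2]],4)
im=cv2.imread('pics/s29.png')[200:250,335:385];cv2.imwrite('pics/s29z.png',cv2.resize(im,None,fx=12,fy=12,interpolation=cv2.INTER_CUBIC))
for z in(.066,.072,.078): print(z,cc(onz(w,318,186,z)))
P,e=tri(w,(318,186),sd,(361.8,217.3));print(cc(P),e)
# console corners wrist + known
for u in [(274,153.5),(362,153.5),(274,221),(362,221)]: print([cc(onz(w,*u,z)) for z in (.054,.081)])
print('knob',[cc(onz(t,291.7,209,z)) for z in (.135,)])
s,m=st();print(np.round(s['joints'],2))
```

```text
0.066 [-1.146e-01 -1.000e-04  6.600e-02]
0.072 [-1.161e-01 -1.000e-04  7.200e-02]
0.078 [-0.1176 -0.0002  0.078 ]
[-0.1168 -0.0002  0.0751] 0.00021504089521759968
[array([-0.1478, -0.047 ,  0.054 ]), array([-0.1517, -0.0432,  0.081 ])]
[array([-0.1473,  0.0473,  0.054 ]), array([-0.1512,  0.0432,  0.081 ])]
[array([-0.0709, -0.0502,  0.054 ]), array([-0.0811, -0.0462,  0.081 ])]
[array([-0.0703,  0.0498,  0.054 ]), array([-0.0806,  0.0456,  0.081 ])]
knob [array([-0.0015, -0.0018,  0.135 ])]
t 35.0 p [0.4255 0.1282 0.233 ] open 0.0868 F [ 0.3 -0.4 -0.4]
axes x [ 0.001 -0.001 -1.   ] y [ 0.07   0.998 -0.001] z [ 0.998 -0.07   0.001]
[-0.62 -0.1   0.21  1.95  0.02  1.29  1.09]
```

View pics/s29z.png

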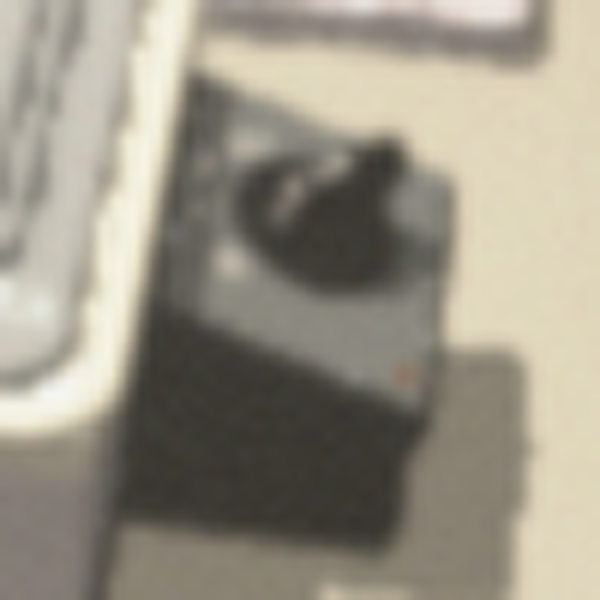

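```bash
cat >> h.py <<'E'
x3=np.r_[CX,0];y3=np.r_[CY,0];z3=np.array([0,0,1.])
N=-np.sin(.35)*x3+np.cos(.35)*z3;XP=np.cos(.35)*x3+np.sin(.35)*z3
BASE=ck(-.1145,0,.068)
def selM(v): # v: selector angle
    a=np.pi/2-np.radians(38.5)-v
    j=np.cos(a+np.pi/2)*XP+np.sin(a+np.pi/2)*y3
    return np.stack([-N,j,np.cross(-N,j)],1)
E
python3 - <<'E'
from h import *
print(to(BASE+.10*N,selM(0)), BASE+.1*N, to([.42,.13,.233]))
E
```

```text
(array([ 0.0711,  0.0015, -0.0296]), array([-51.23, -18.65,  -8.9 ])) [0.39612928 0.13173876 0.16193727] (array([ 0.    ,  0.0014, -0.0056]), array([0., 0., 0.]))
```

```bash
python3 -m handwheel '[[[0,0,0,-8,-2.9,-1.4,120],[0,0,0,-16,-5.8,-2.8,120],[0,0,-0.005,-24,-8.7,-4.2,120],[0.02,0,-0.015,-32,-11.6,-5.6,120],[0.04,0,-0.02,-40,-14.6,-7,120],[0.06,0.001,-0.025,-47,-17.1,-8.2,120],[0.071,0.001,-0.03,-51.2,-18.6,-8.9,120],[0.071,0.001,-0.03,-51.2,-18.6,-8.9,120]]]'
python3 - <<'E'
from h import *
s,m=st();print(np.round(s['joints'],2));print(to(BASE+.05*N,selM(0)));w=cam('wrist','w30')
E
```

```text
clock: 35.8
ee_pos: [0.3938, 0.1305, 0.1604]
ee_rot: [-0.34, 0.529, 0.225, 0.745]
contact_force: [-0.1, 0.1, 0.6]
opening: 0.0464
t 35.8 p [0.3938 0.1305 0.1604] open 0.0464 F [-0.1  0.1  0.6]
axes x [ 0.34  -0.024 -0.94 ] y [-0.694  0.668 -0.268] z [0.634 0.744 0.211]
[-0.74 -0.33  0.1   2.33  0.33  0.9   1.59]
(array([ 0.0494, -0.0013,  0.0029]), array([ 0.11, -0.14, -0.06]))
```

View pics/w30.png

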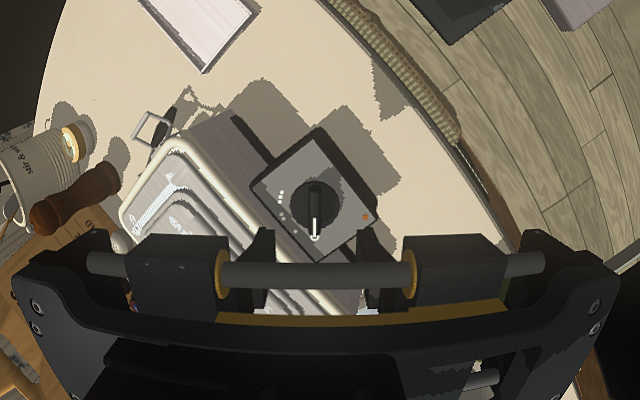

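```bash
python3 -m handwheel '[[[0.02,-0.001,0.002,0,0,0,120],[0.04,-0.001,0.002,0,0,0,120],[0.049,-0.001,0.002,0,0,0,120],[0.049,-0.001,0.002,0,0,0,120]]]'
python3 - <<'E'
from h import *
s,m=st();print(np.round(s['joints'],2));print(to(BASE+.022*N,selM(0)));w=cam('wrist','w31');sd=cam('side','s31')
im=cv2.imread('pics/s31.png')[130:260,300:440];cv2.imwrite('pics/s31z.png',cv2.resize(im,None,fx=4.5,fy=4.5,interpolation=cv2.INTER_CUBIC))
E
```

```text
clock: 36.25
ee_pos: [0.4145, 0.1307, 0.1165]
ee_rot: [-0.338, 0.529, 0.224, 0.745]
contact_force: [-0.0, -1.0, 1.1]
opening: 0.0459
t 36.25 p [0.4145 0.1307 0.1165] open 0.0459 F [-0.  -1.   1.1]
axes x [ 0.34  -0.024 -0.94 ] y [-0.692  0.671 -0.267] z [0.637 0.741 0.212]
[-0.72 -0.23  0.13  2.36  0.35  0.76  1.58]
(array([ 0.029 ,  0.0012, -0.0011]), array([-0.12, -0.14, -0.03]))
```

View pics/w31.png

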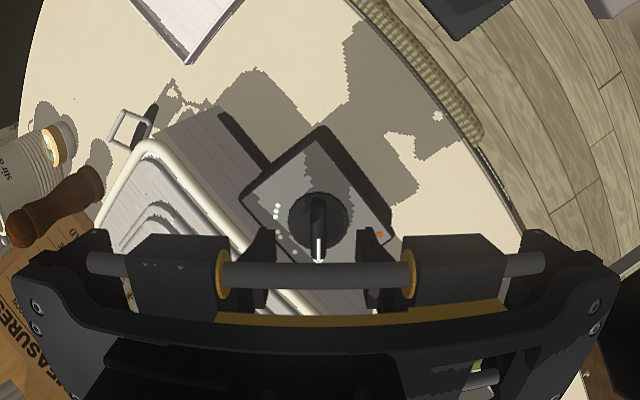

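View pics/s31z.png

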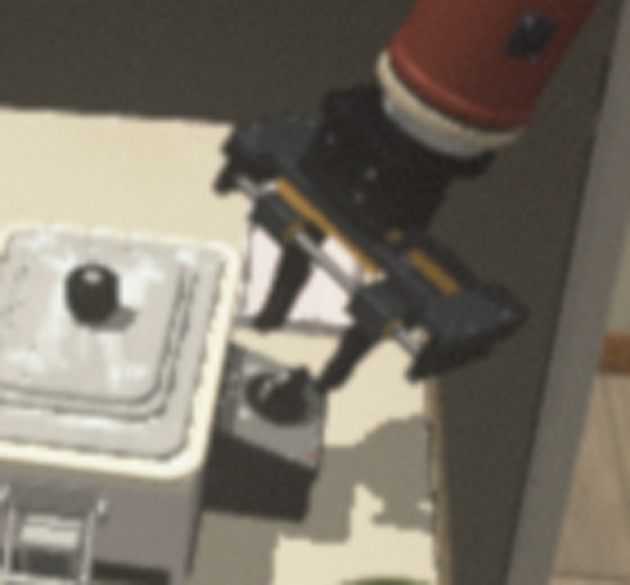

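Run:
```python
from h import *
w=cam('wrist');M=selM(0);b=M[:,2]
for k in(-.019,0,.019): print(proj(w,BASE+.026*N+k*b).round(1))
print(proj(w,BASE+.006*N).round(1))
im=cv2.imread('pics/w31.png')[170:290,250:390];cv2.imwrite('pics/w31z.png',cv2.resize(im,None,fx=5,fy=5,interpolation=cv2.INTER_CUBIC))
```

```text
[318.5 204.6]
[318.4 234.3]
[318.4 261.7]
[318.2 222.6]
```

View pics/w31z.png

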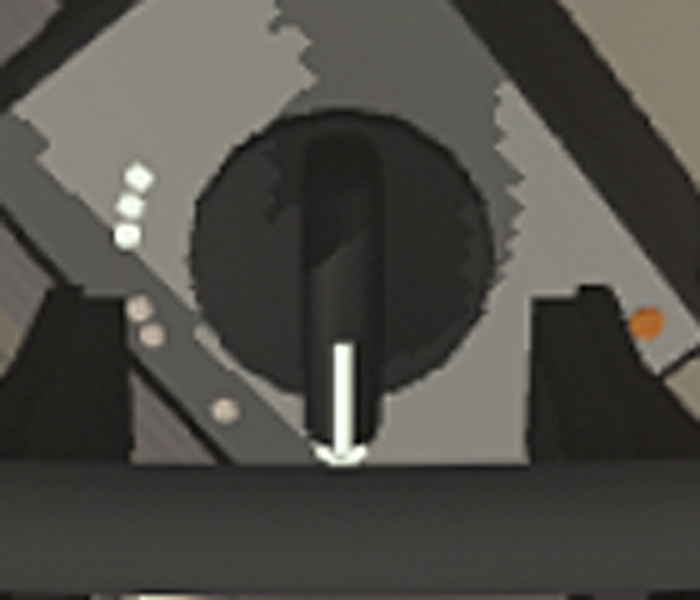

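```bash
python3 -m handwheel '[[[0.012,0.0005,-0.001,0,0,0,120],[0.022,0.0005,-0.001,0,0,0,120],[0.028,0.0005,-0.001,0,0,0,120],[0.028,0.0005,-0.001,0,0,0,120]]]'
python3 - <<'E'
from h import *
s,m=st();print(np.round(s['joints'],2));print(to(BASE+.022*N,selM(0)))
E
```

```text
clock: 36.8
ee_pos: [0.4226, 0.1297, 0.0897]
ee_rot: [-0.339, 0.528, 0.225, 0.745]
contact_force: [-0.8, 0.6, 0.0]
opening: 0.0461
t 36.8 p [0.4226 0.1297 0.0897] open 0.0461 F [-0.8  0.6  0. ]
axes x [ 0.341 -0.023 -0.94 ] y [-0.693  0.67  -0.268] z [0.635 0.742 0.212]
[-0.71 -0.16  0.13  2.38  0.37  0.68  1.57]
(array([0.001 , 0.0003, 0.0001]), array([-0.02, -0.09, -0.03]))
```

Close on the bar.

```bash
python3 -m handwheel '[[[0,0,0,0,0,0,255],[0,0,0,0,0,0,255],[0,0,0,0,0,0,255],[0,0,0,0,0,0,255],[0,0,0,0,0,0,255],[0,0,0,0,0,0,255]]]'; python3 -m handwheel '[[[0,0,0,8.5,0,0,255],[0,0,0,17,0,0,255],[0,0,0,25.5,0,0,255],[0,0,0,34,0,0,255],[0,0,0,42.5,0,0,255],[0,0,0,51,0,0,255],[0,0,0,59.5,0,0,255],[0,0,0,67,0,0,255]]]';python3 - <<'E'
from h import *
s,m=st();print(np.round(s['joints'],2));print(to(BASE+.022*N,selM(1.2)));w=cam('wrist','w32')
E
```

```text
clock: 37.4
ee_pos: [0.4224, 0.1306, 0.0902]
ee_rot: [-0.339, 0.528, 0.225, 0.746]
contact_force: [-3.1, 1.1, 2.2]
opening: 0.0098
clock: 38.2
ee_pos: [0.4225, 0.13, 0.0902]
ee_rot: [0.131, 0.564, -0.106, 0.808]
contact_force: [-4.5, -0.1, 4.0]
opening: 0.0095
t 38.2 p [0.4225 0.13   0.0902] open 0.0095 F [-4.5 -0.1  4. ]
axes x [ 0.341 -0.023 -0.94 ] y [0.319 0.943 0.093] z [ 0.884 -0.332  0.329]
[-0.58 -0.16  0.01  2.37  0.33  0.67  0.43]
(array([ 0.0016, -0.0001, -0.0002]), array([ 1.4 , -0.04,  0.03]))
```

View pics/w32.png

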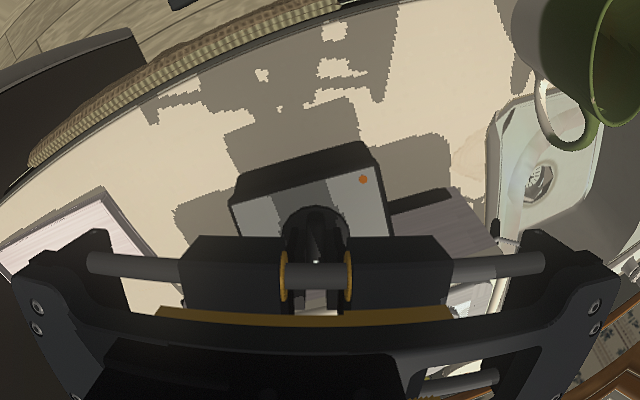

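```bash
python3 -m handwheel '[[[0,0,0,1.5,0,0,255],[0,0,0,1.5,0,0,255],[0,0,0,1.5,0,0,255],[0,0,0,1.5,0,0,120],[0,0,0,1.5,0,0,120],[0,0,0,1.5,0,0,120],[0,0,0,1.5,0,0,120],[0,0,0,1.5,0,0,120]]]'; python3 -m handwheel '[[[-0.02,0,0,0,0,0,120],[-0.05,0,0,0,0,0,120],[-0.09,0,0,0,0,0,120],[-0.09,0,0,0,0,0,120]]]';python3 - <<'E'
from h import *
s,m=st();w=cam('wrist','w33')
im=cv2.imread('pics/w33.png')[120:270,220:420];cv2.imwrite('pics/w33z.png',cv2.resize(im,None,fx=4,fy=4,interpolation=cv2.INTER_CUBIC))
E
```

```text
clock: 39.05
ee_pos: [0.4228, 0.13, 0.0902]
ee_rot: [0.14, 0.563, -0.111, 0.807]
contact_force: [0.3, 0.9, 0.8]
opening: 0.041
clock: 39.45
ee_pos: [0.3931, 0.1336, 0.1795]
ee_rot: [0.141, 0.561, -0.109, 0.809]
contact_force: [0.7, 0.5, 0.1]
opening: 0.0458
t 39.45 p [0.3931 0.1336 0.1795] open 0.0458 F [0.7 0.5 0.1]
axes x [ 0.347 -0.018 -0.938] y [0.335 0.936 0.106] z [ 0.876 -0.351  0.331]
```

View pics/w33z.png

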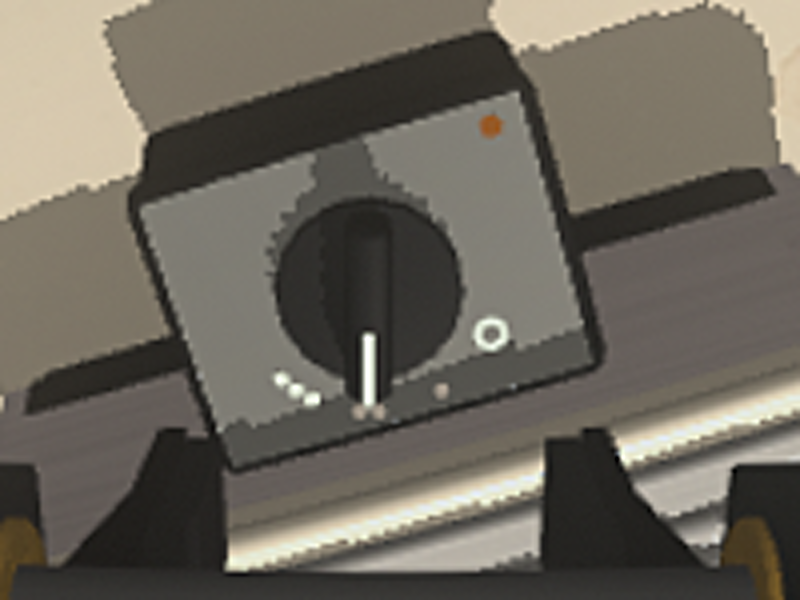

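Run:
```python
from h import *
s,m=st();t=cam('top','t34');sd=cam('side','s34')
im=cv2.imread('pics/s34.png')[130:310,220:440];cv2.imwrite('pics/s34z.png',cv2.resize(im,None,fx=3.3,fy=3.3,interpolation=cv2.INTER_CUBIC))
im=cv2.imread('pics/t34.png')[120:310,180:460];cv2.imwrite('pics/t34z.png',cv2.resize(im,None,fx=2.85,fy=2.85,interpolation=cv2.INTER_CUBIC))
b=blobs(t,[0,0,0],[180,255,70],(275,195,305,222));k=blobs(sd,[0,0,0],[180,255,70],(305,185,335,208));print(b,k)
print(tri(t,b[0][:2],sd,k[0][:2]))
```

```text
t 39.5 p [0.3929 0.133  0.1774] open 0.0462 F [-0.4  0.3 -1.6]
axes x [ 0.346 -0.02  -0.938] y [0.336 0.936 0.104] z [ 0.876 -0.351  0.33 ]
[(np.float64(291.7), np.float64(208.8), 91, [286, 203, 12, 12])] [(np.float64(320.0), np.float64(196.3), 63, [316, 192, 9, 9])]
(array([0.54553011, 0.12086619, 0.12887363]), np.float64(0.0028954614758016296))
```

View pics/s34z.png

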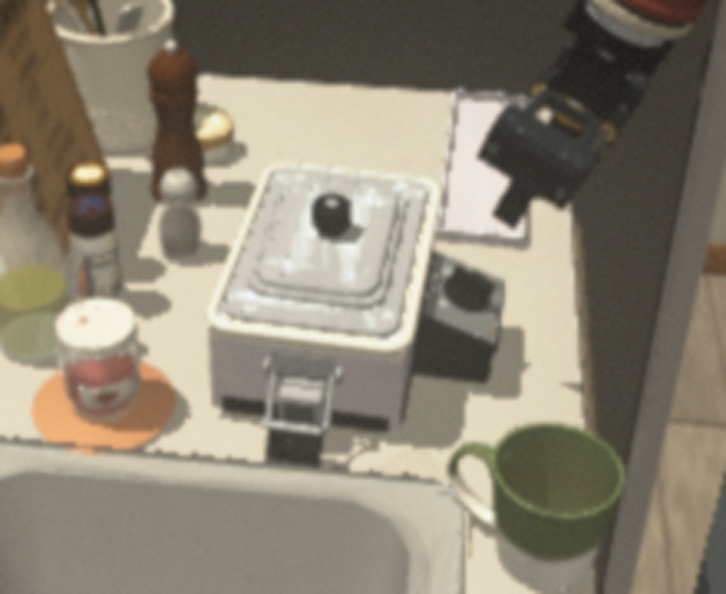

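View pics/t34z.png

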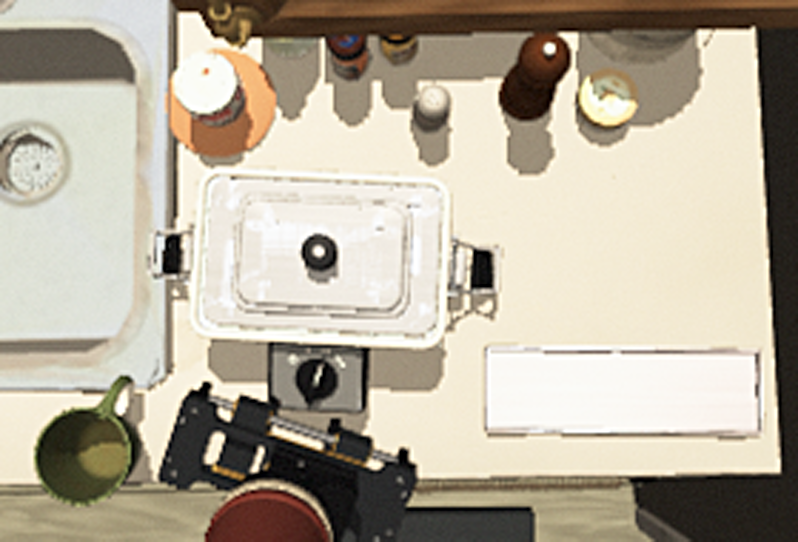

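```bash
python3 -c "
from bench import manip
print(manip.sign_off())"
```

```text
the job is handed in; nothing more can be done
None
```

I finished every step in order and handed the job in at about 39.5 s of robot time; `sign_off` gives no verdict, so I have no score to report.

- **Clips and lid:** I pushed both clips open and laid the lid right way up on the worktop behind the tray. After filling the pot I put the lid back.
- **Ingredients:** Only two garlic bulbs and the lemon were in the tray at the start. All three went into the pot. The lemon rolled to the pot's back wall after I let go of it.
- **Selector:** It started at the ring (off), and I turned it to the two-dot mark (low).

**Last checks:**
- **Clips and lid fit:** The top and side pictures show both clips hanging open and the lid level inside the rim. Its knob is within about 2 mm of where it was at the start.
- **Selector:** The wrist picture shows its pointer on the two dots.
- **Other items:** The tray is empty, and the mug, salt shaker, pepper mill and spice tin look unmoved by eye.
- **Small disagreement:** The last two-camera fix of the knob had a 3 mm gap between its rays, so I judged the lid's seating height from contact while lowering it and from the pictures.

No check failed.

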